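# Turn out and dish up the chocolate wafers

## Robot

A 6-joint arm with a two-finger parallel gripper is mounted at the origin on the work surface. World frame = base frame: x ahead of the robot, y to its left, z up, the work surface at z = 0. Lengths are in m, angles in rad, forces in N, time in s.
With the tool pointing down it reaches from about 0.225 to 0.875 m from the base axis. Payload 3.4 kg.
Tool frame: the origin (TCP) lies between the finger pads; the fingertips stand 19 mm ahead of it and the grasp point (between the pads) is the TCP; z points along the fingers, y is the direction in which the jaws open and shut (so a half turn about z gives the same grasp; the last joint's range is limited). The gripper opens to 85 mm and grips with 20 to 120 N. Pads are 22 mm wide; open, the fingers measure 114 mm over their backs; the gripper's body (76 mm by 85 mm) begins 54 mm behind the grasp point. The pads swing forward as they close: fully open they stand 13 mm farther back than shut.
Start: joints at [1.072, 0.276, 1.505, -0, 1.361, -0.121], TCP at [0.212, 0.534, 0.25] pointing down, gripper open.
Joint ranges: [-2.89, 2.89], [-0.75, 2.08], [0.22, 2.7], [-1.18, 4.32], [0.11, 2.71], [-2.7, 2.7]. Speed limits (rad/s): [2.57, 2.57, 3.14, 3.14, 3.14, 3.14].

## Interface

Orientations are given as a unit quaternion [w, x, y, z].
In Python, from cell import ctrl, read_camera gives the robot as it stands.
- The arm moves only by the tool apply_moves, never from a script. Its argument "moves" is a list of rows, each an object of numbers: "tx", "ty", "tz": the shift along the tool's x, y, z in mm; "ax", "ay", "az": the turn, a rotation vector about the tool's x, y, z in degrees; "claw": the opening, from 0 (shut) to 1 (fully open). In form: [{"tx": .., "ty": .., "tz": .., "ax": .., "ay": .., "az": .., "claw": ..}, ...]. A call has 1 to 12 rows; each row shifts and turns the commanded pose from where the row before left it, along the tool's axes as they then stand; what a row does not reach is not made up. A row lasts 1/10 s, in which the tool goes at most 50 mm and 8.59 degrees, less where a joint would pass 70% of its speed; a pose out of reach is approached as far as the arm can. A call with a gripper value outside its range is refused whole. The fingers move at their own pace and stop on an object; "force" is the grip in N (left out, the last holds). Time passes only in rows, so rows that do not move let the fingers close. It gives the time, the measured TCP pose, the force and the opening at its end, in the units of the state.
- ctrl.observe(): the state, without advancing time (a new reading comes with each control period).
- read_camera(name): name is "scene" or "side" or "wrist"; returns a dict with "pixels" (480x640x3 uint8, red, green, blue), "fx", "fy", "cx", "cy" (pixels), "origin" and "attitude" of the camera in the world. Camera axes: x right, y down, z forward; pixel columns grow to the right and rows downward; lengths in m; the calibration is good to about 2 mm. A picture is of the moment at which its call begins. There is no depth.
- ctrl.hand_in(): hands the job in, once; it reports no verdict.
The state is a dict: "time": time; "qpos": joint angles; "qvel": joint speeds; "joint_torque": joint torques, N m; "position": TCP position; "tool_rot": TCP orientation; "force": force on the tool from outside, world axes, zero at the start; "torque": the same for the moment, N m; "opening": finger opening in m.
Only numpy, scipy, OpenCV 4.12 (cv2) and the standard library are available. Lean on these libraries where they do the work, as an engineer would, in place of code of your own. Each camera call takes 0.05 s, during which the arm holds its last target.

## Task

The chocolate-backed wafers have set chocolate side down on the green mat: lower the raised metal turn-out pan, lay all of them flat in it, then swing the pan up and over by its bar so that they tumble onto the wooden landing board chocolate side up, and swing the pan back down. Lift the top serving tray straight off the nested stack, leaving the trays below where they are, set it squarely in the middle of the dark serving board, and move every wafer into it, lying flat with the chocolate side up. Leave the other things on the counter alone.

Things in the scene. Friction and masses are not known exactly. Their poses are not given: they have to be found in the camera images.
- wafer1_c (a point): a rigid waffle biscuit with a chocolate back, 54 mm along its x, 64 mm along its y, 15 mm thick, about 40 g; this point is its centre. Its z axis points out of the plain golden waffle face; the opposite face is dark chocolate. It starts on the mat plain face up (z up); turned over, its z points down. Two or three of the three wafers are present
- wafer2_c (a point): a rigid waffle biscuit with a chocolate back, 54 mm along its x, 64 mm along its y, 15 mm thick, about 40 g; this point is its centre. Its z axis points out of the plain golden waffle face; the opposite face is dark chocolate. It starts on the mat plain face up (z up); turned over, its z points down. Two or three of the three wafers are present
- wafer3_c (a point): a rigid waffle biscuit with a chocolate back, 54 mm along its x, 64 mm along its y, 15 mm thick, about 40 g; this point is its centre. Its z axis points out of the plain golden waffle face; the opposite face is dark chocolate. It starts on the mat plain face up (z up); turned over, its z points down. Two or three of the three wafers are present
- mat: fixed green chopping mat, 240 mm (x) by 250 mm (y), 3 mm thick, on the counter; origin at the centre of its underside. The wafers start on it
- pan (a joint): pan hinge, rad: 0 = pan lowered, level, on the hinge's +x side; grows as its bar swings up and over towards the landing board; 1.57 = upright, 2.1 = end stop. It starts raised, 0.8 to 1.5. Stiff: stays where it is left; moving it takes about 3 to 7 N at the bar. As it tilts, wafers in it slide to its hinge-side wall and topple over it onto the landing board between about 1.7 and 2.1 rad
- pan_floor (a point): centre of the pan's inner floor; moves with the pan, axes as the turner's when lowered. Shallow aluminium pan, inner floor 112 mm (x) by 242 mm (y); when lowered the floor is 36 mm above the counter; the wall on the hinge side rises 14 mm above it, the outer wall and the end walls 16 to 18 mm, all 4 mm thick
- pan_handle (a point): middle of the pan's handle: a black round bar 12 mm in diameter, free length 120 mm along y (parallel to the hinge), held by an arm at each end; 167 mm from the hinge axis and, when lowered, at its height (50 mm above the counter), with a 41 mm clear gap between bar and pan; moves with the pan
- hinge (a point): fixed point on the hinge axis at its middle, 50 mm above the counter, flush with the landing board's top; the axis runs along this frame's y; the lowered pan lies on its +x side, the landing board on its -x side (nearer the robot). Its axes are the turner's axes; the turner stands at yaw within about 0.12 rad of the world axes
- landing (a point): centre of the landing board's top face: fixed wooden board, 115 mm (x) by 266 mm (y), its top 50 mm above the counter, with 6 mm high, 6 mm wide lips on the three sides away from the hinge and none on the hinge side; axes as the turner's
- tray_top_c (a point): top of three nested slate-blue trays; point: its centre, 19 mm above its underside. 132 mm (x) by 252 mm (y) outside, 38 high, 0.22 kg. Upright rim 8 thick, 20 high; well below it, inner floor 104 by 224 mm, 15 mm below the point. Stacked, rims rest on rims (20 mm pitch), the well 18 mm deep in the next tray with 2 mm play. Pinch the rim, fingertips under 20 mm below its top, to spare the next rim
- tray_middle_c (a point): the second tray of the stack, same kind and same point as tray_top; to be left in place
- tray_bottom_c (a point): the bottom tray of the stack, same kind and same point; to be left in place on its black rubber pad
- serve_board: fixed dark wooden serving board, 155 mm (x) by 275 mm (y), 12 mm thick; origin at the centre of its underside, on the counter. It and the tray stack stand to the robot's right, one nearer and one farther; which is which varies
- syrup: red syrup bottle, 60 mm in diameter, 190 mm high; a bystander, to be left alone; origin at its underside
- syrup2: green syrup bottle, 60 mm in diameter, 190 mm high; a bystander, to be left alone; origin at its underside
- sprinkles: amber glass jar of sprinkles, 64 mm in diameter, 75 mm high; a bystander, to be left alone; origin at its underside
- sauce_cup: small white sauce bowl, 68 mm in diameter, 40 mm high; a bystander, to be left alone; origin at its underside
- mug: blue mug, 80 mm in diameter, 90 mm high; a bystander, to be left alone; origin at its underside
- spatula: spatula, 240 mm long, lying on the counter; a bystander, to be left alone; origin at its underside
There are look-alikes about, which are no part of the job. Leave any turquoise look-alike of the part that bears wafer3_c alone. Leave any turquoise look-alike of the part that bears wafer2_c alone.

How it is judged:
By the outcome, as a careful person would: the job done as asked, in the order asked, and still so for the second after the job is handed in, with the robot touching nothing.
Of wafer1, wafer2, wafer3 only 2 to 3 are there at a start; the rules pass over those that are not, and their reading is None.
At some moment in a run one of wafer1, wafer2, wafer3 may be knocked a few centimetres aside while the robot is not near it.
It also fails if it takes over 210 s, if anything falls off the work surface, if the arm or the gripper's body presses on something with over 40 N, if the wrist force passes 120 N, or if a joint passes its speed limit or range.

## Working session

There is one attempt and no reset: what is moved stays moved. The work goes in short steps, Python scripts to look and compute and a tool call to move; the robot and the scene stay as the last step left them, time stands still between calls to the robot, and variables do not carry over. Pictures are saved under pics/ and viewed, and the job is handed in when it is done.

Besides the shell and the picture viewer there is one more tool, called as name(argument=value, ...), one argument or row to a line, values as JSON. apply_moves: Moves the arm, as the interface text tells. Its arguments: {"type":"object","properties":{"moves":{"type":"array"},"force":{"type":"number"}},"required":["moves"]}

```bash
ls; mkdir -p pics; cat > h.py <<'E'
import numpy as np, cv2
from cell import ctrl, read_camera
from scipy.spatial.transform import Rotation as R
def cam(n):
    c=read_camera(n); return c
def rot(a):
    a=np.array(a,float)
    if a.shape==(3,3): return a
    return R.from_quat([a[1],a[2],a[3],a[0]]).as_matrix()
def save(c,name):
    cv2.imwrite('pics/'+name+'.png',cv2.cvtColor(c['pixels'],cv2.COLOR_RGB2BGR)); np.save('pics/'+name+'.npy',dict(c),allow_pickle=True)
def load(name): return np.load('pics/'+name+'.npy',allow_pickle=True).item()
def ray(c,u,v):
    d=rot(c['attitude'])@np.array([(u-c['cx'])/c['fx'],(v-c['cy'])/c['fy'],1.]); return np.array(c['origin'],float),d/np.linalg.norm(d)
def onz(c,u,v,z):
    o,d=ray(c,u,v); return o+d*(z-o[2])/d[2]
def tri(c1,p1,c2,p2):
    o1,d1=ray(c1,*p1);o2,d2=ray(c2,*p2)
    A=np.stack([d1,-d2],1);s=np.linalg.lstsq(A,o2-o1,rcond=None)[0]
    a=o1+s[0]*d1;b=o2+s[1]*d2
    return (a+b)/2,np.linalg.norm(a-b)
def proj(c,p):
    q=rot(c['attitude']).T@(np.array(p)-np.array(c['origin'])); return np.array([c['cx']+c['fx']*q[0]/q[2],c['cy']+c['fy']*q[1]/q[2]])
E
python3 - <<'E'
from h import *
for n in ['scene','side','wrist']:
    c=cam(n); save(c,n+'0'); print(n,c['fx'],c['cx'],c['cy'],c['origin'],c['attitude'])
print(ctrl.observe())
E
```

```text
pics
scene 583.7757694003668 322.38698634787676 236.93805602536247 [ 1.18867438 -0.24800923  1.25096184] [-0.2182267   0.76864847  0.57622576 -0.17181533]
side 577.8623695317226 321.7814697410837 236.63188819362975 [ 0.14856639 -0.9257804   1.13460994] [-0.34735823  0.92212638 -0.15693614  0.06630425]
wrist 363.1549129968912 323.529521361637 240.07550331819175 [0.15113968 0.55926541 0.37289497] [0.11022164 0.81977349 0.557136   0.07363489]
{'time': 0.15, 'qpos': array([ 1.07198494e+00,  2.76452531e-01,  1.50582910e+00, -5.59177643e-06,
        1.36069823e+00, -1.20990101e-01]), 'qvel': array([-0.00050297, -0.00042675, -0.0029107 ,  0.00069402, -0.0006437 ,
        0.0007466 ]), 'joint_torque': array([ 1.06612581e-03, -4.17142689e+01, -2.46031791e+01,  7.63979779e-05,
        7.63228076e-03,  8.89336775e-06]), 'position': array([0.21194296, 0.53412576, 0.24964208]), 'tool_rot': array([-2.08920701e-04,  1.87788410e-01,  9.82209261e-01, -6.61397581e-04]), 'force': array([ 0.41321692,  0.32080414, -0.23619156]), 'torque': array([-0.05671021, -0.01839659,  0.01518318]), 'opening': 0.08526522539402816}
```

View pics/scene0.png

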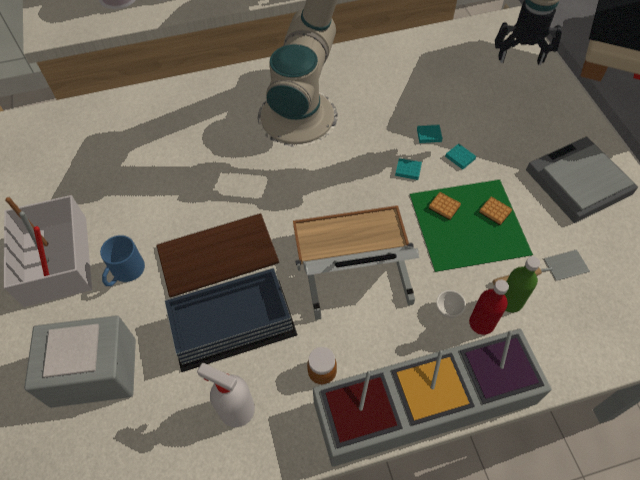

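View pics/side0.png

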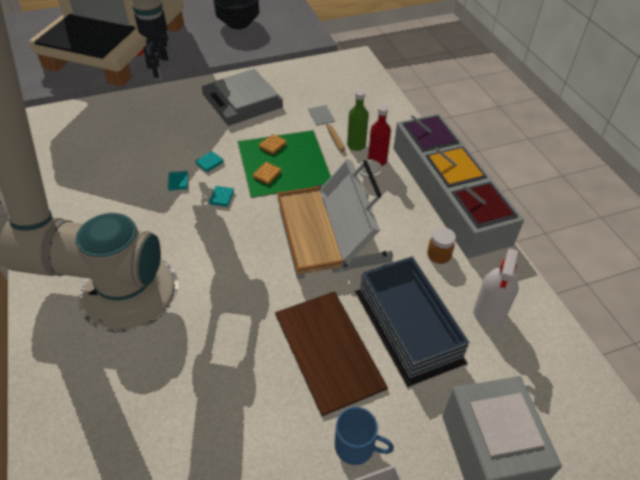

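View pics/wrist0.png

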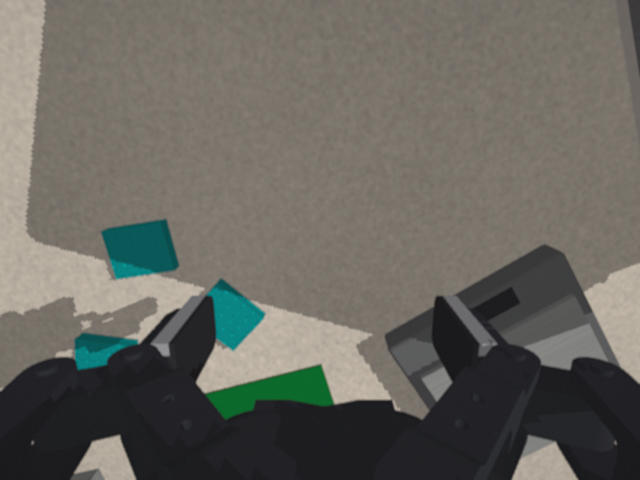

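The scene view shows two golden wafers at about (444,205) and (495,210) on the mat. The turner is around (350,250) with the pan raised, the serving board is at (217,253) (nearer), and the tray stack is at (230,315) (farther).

```bash
python3 - <<'E'
from h import *
s=load('scene0');d=load('side0')
def crop(c,x0,y0,x1,y1,k,n):
    im=cv2.cvtColor(c['pixels'][y0:y1,x0:x1],cv2.COLOR_RGB2BGR); im=cv2.resize(im,None,fx=k,fy=k,interpolation=cv2.INTER_CUBIC); cv2.imwrite('pics/'+n+'.png',im)
crop(s,280,195,430,325,5,'z1'); crop(d,265,150,400,280,5,'z2'); crop(s,150,205,300,375,3,'z3'); crop(d,265,250,475,420,3,'z4')
# wafers by colour
for n,c in (('scene',s),('side',d)):
    hsv=cv2.cvtColor(c['pixels'],cv2.COLOR_RGB2HSV)
    m=cv2.inRange(hsv,(8,130,110),(25,255,255))
    g=cv2.inRange(hsv,(50,100,40),(75,255,255))
    gc=max(cv2.findContours(g,0,2)[0],key=cv2.contourArea); x,y,w,h=cv2.boundingRect(gc)
    m2=np.zeros_like(m); m2[y:y+h,x:x+w]=m[y:y+h,x:x+w]
    m2=cv2.morphologyEx(m2,cv2.MORPH_CLOSE,np.ones((5,5)))
    for k in cv2.findContours(m2,0,2)[0]:
        if cv2.contourArea(k)>60:
            b=cv2.boxPoints(cv2.minAreaRect(k)); M=cv2.moments(k); u=(M['m10']/M['m00'],M['m01']/M['m00'])
            P=np.array([onz(c,*q,0.018) for q in k[:,0]])[:,:2]*1000
            r=cv2.minAreaRect(P.astype(np.float32)); print(n,np.round(u,1),onz(c,*u,.018).round(4),r)
E
```

```text
scene [495.9 209.2] [0.4827 0.4021 0.018 ] ((482.0777282714844, 402.37646484375), (62.87651824951172, 53.68946075439453), 34.18684005737305)
scene [444.9 204.3] [0.4313 0.2831 0.018 ] ((430.6883850097656, 283.31561279296875), (63.413429260253906, 53.83244705200195), 37.97622299194336)
side [266.4 171.8] [0.4261 0.2808 0.018 ] ((425.8095703125, 281.5494689941406), (66.89169311523438, 53.46332550048828), 38.67211151123047)
side [272.2 142.8] [0.4781 0.3991 0.018 ] ((478.4604797363281, 400.5661926269531), (65.3255615234375, 55.539424896240234), 33.82987594604492)
```

View pics/z1.png

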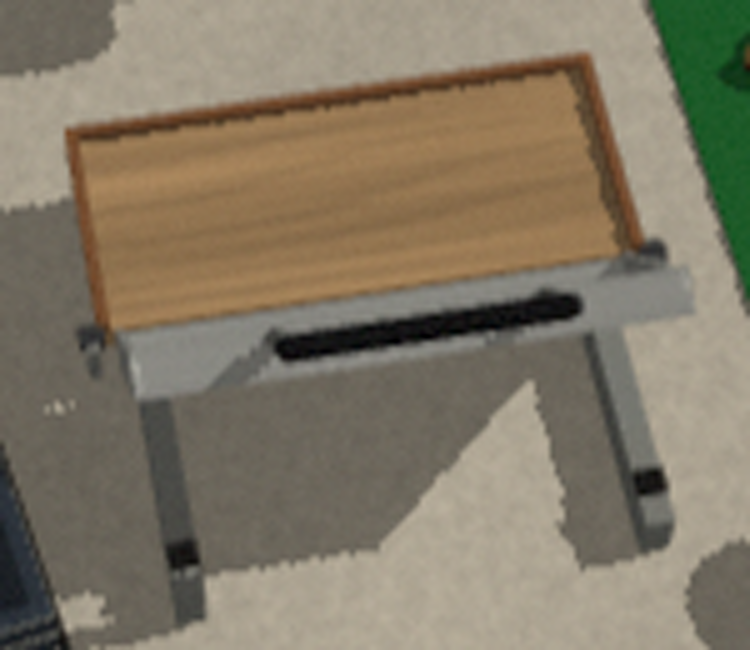

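View pics/z2.png

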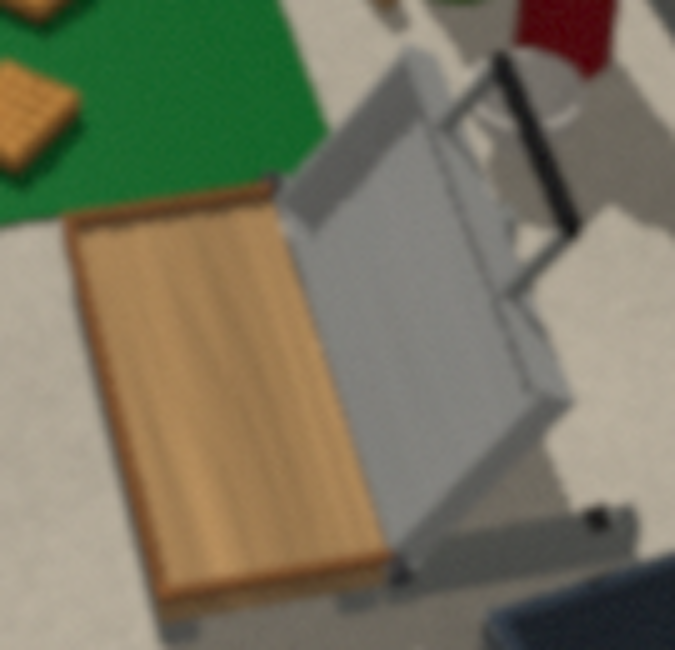

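View pics/z3.png

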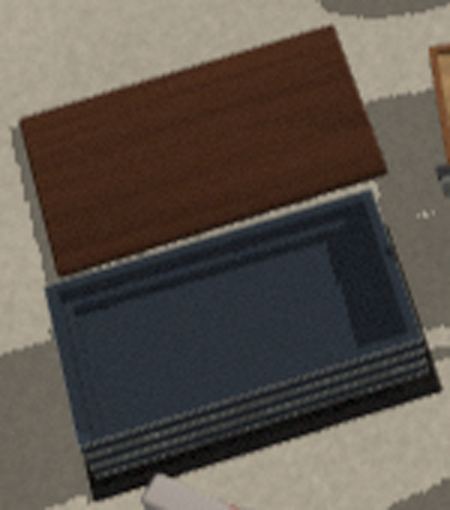

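View pics/z4.png

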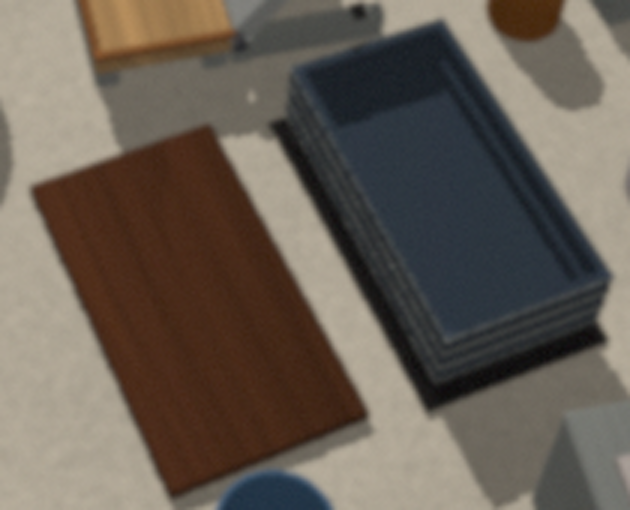

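```bash
python3 - <<'E'
from h import *
s=load('scene0');d=load('side0')
P=dict(
L=[((293.6,221),(297,268.4)),((398,206.4),(278,193)),((301,261),(343,261)),((409,245),(320,186.4))],
H=[((337,264.6),(379.4,196.4)),((394.4,256),(365,162))],
T=[((165.7,301),(410.7,362.7)),((274,268.3),(362.3,274)),((177.3,353.3),(467.7,341.7)),((289.3,318.3),(412.3,257.3))],
B=[((157.3,244.3),(322.3,415)),((261.7,214),(276,312.3)),((169.3,295.7),(387.3,387.7)),((278.3,262.3),(335,291.7))])
for k,v in P.items():
    X=[]
    for a,b in v:
        x,e=tri(s,a,d,b); X.append(x); print(k,x.round(4),round(e,4))
    X=np.array(X); print(' mean',X.mean(0).round(4))
    # y direction: second minus first
    dy=(X[1]-X[0]); print(' yaw(deg)',np.degrees(np.arctan2(-dy[0],dy[1])).round(2),np.linalg.norm(dy).round(4))
    if len(X)==4:
        dy=X[3]-X[2]; dx=X[2]-X[0]; print(' yaw2',np.degrees(np.arctan2(-dy[0],dy[1])).round(2),np.linalg.norm(dy).round(4),np.degrees(np.arctan2(dx[1],dx[0])).round(2),np.linalg.norm(dx).round(4))
m=[(495.9,209.2),(444.9,204.3)];n=[(272.2,142.8),(266.4,171.8)]
for a,b in zip(m,n): print('W',tri(s,a,d,b))
E
```

```text
L [ 0.3928 -0.1082  0.053 ] 0.0011
L [0.4242 0.1539 0.0514] 0.0002
L [ 0.5058 -0.1196  0.0489] 0.0011
L [0.5387 0.1403 0.0524] 0.001
 mean [0.4654 0.0166 0.0514]
 yaw(deg) -6.81 0.264
 yaw2 -7.22 0.262 -5.78 0.1136
H [ 0.6122 -0.0641  0.1826] 0.0003
H [0.6266 0.0586 0.1829] 0.0003
 mean [ 0.6194 -0.0027  0.1827]
 yaw(deg) -6.68 0.1235
T [ 0.5334 -0.4375  0.0757] 0.0053
T [ 0.5242 -0.1888  0.0767] 0.003
T [ 0.6662 -0.4319  0.0792] 0.0012
T [ 0.6552 -0.1847  0.079 ] 0.0007
 mean [ 0.5948 -0.3107  0.0777]
 yaw(deg) 2.12 0.2488
 yaw2 2.55 0.2475 2.42 0.133
B [ 0.3336 -0.4505  0.0058] 0.003
B [ 0.3166 -0.1775  0.0038] 0.0019
B [ 0.4848 -0.4406  0.0062] 0.0004
B [ 0.4682 -0.1693  0.0046] 0.0014
 mean [ 0.4008 -0.3095  0.0051]
 yaw(deg) 3.55 0.2736
 yaw2 3.5 0.2718 3.77 0.1516
W (array([0.47972282, 0.40483778, 0.01306697]), np.float64(0.00044812873539377604))
W (array([0.42767273, 0.28571453, 0.01291901]), np.float64(0.0010315225552048899))
```

```bash
cat >> h.py <<'E'
def state():
    o=ctrl.observe(); q=o['tool_rot']; M=rot(q); return o['position'],M,o
def yawy(M): return np.degrees(np.arctan2(M[1,1],M[0,1]))
# print rows from the present pose to waypoints [(x,y,z,yaw_of_tool_y or None,nrows)], tool kept vertical
import json
def plan(wps,dec=0):
    p,M,o=state(); p=p.copy(); y=yawy(M); print('now',p.round(4),'yaw',round(y,2),'tilt',np.degrees(np.arccos(-M[2,2])).round(2),'t',o['time'],'open',round(o['opening'],4))
    for (tx,ty,tz,ya,n) in wps:
        ya=y if ya is None else ya
        P0=p.copy(); y0=y; rows=[]
        for i in range(1,n+1):
            g=P0+(np.array([tx,ty,tz])-P0)*i/n; gy=y0+(ya-y0)*i/n
            c,s_=np.cos(np.radians(y)),np.sin(np.radians(y)); ey=np.array([c,s_,0]); ex=np.array([-s_,c,0]); ez=np.array([0,0,-1.])
            D=(g-p)*1000; a=np.round([D@ex,D@ey,D@ez],dec); az=np.round(-(gy-y),1)
            p=p+(a[0]*ex+a[1]*ey+a[2]*ez)/1000; y=y-az
            r=dict(tx=a[0],ty=a[1],tz=a[2],az=az); rows.append({k:(int(v) if v==int(v) else float(v)) for k,v in r.items() if v!=0})
        print(json.dumps(rows).replace('"',''), 'end',p.round(4),round(y,1))
HINGE=np.array([.520,.0097,.05]); TY=-6.8
EX=np.array([np.cos(np.radians(TY)),np.sin(np.radians(TY)),0]); EY=np.array([-EX[1],EX[0],0])
def T(x,y,z=0): return HINGE+EX*x+EY*y+np.array([0,0,z])
E
python3 - <<'E'
from h import *
p,M,o=state(); print(M.round(3))
plan([(.45,.22,.30,30,12),(.6194,-.0027,.29,-6.8,12),(.6194,-.0027,.187,-6.8,8)])
E
```

```text
[[-0.929  0.369 -0.001]
 [ 0.369  0.929 -0.001]
 [ 0.    -0.001 -1.   ]]
now [0.2119 0.5341 0.2496] yaw 68.35 tilt 0.08 t 0.15 open 0.0853
[{tx: -28, ty: -17, tz: -4, az: 3.2}, {tx: -29, ty: -15, tz: -4, az: 3.2}, {tx: -30, ty: -14, tz: -5, az: 3.2}, {tx: -30, ty: -12, tz: -4, az: 3.2}, {tx: -32, ty: -11, tz: -4, az: 3.2}, {tx: -31, ty: -8, tz: -4, az: 3.2}, {tx: -32, ty: -7, tz: -4, az: 3.2}, {tx: -33, ty: -5, tz: -5, az: 3.2}, {tx: -33, ty: -3, tz: -4, az: 3.2}, {tx: -32, ty: -2, tz: -4, az: 3.2}, {tx: -33, ty: 1, tz: -4, az: 3.2}, {tx: -33, ty: 2, tz: -4, az: 3.2}] end [0.4498 0.22   0.2996] 30.0
[{tx: -23, ty: 3, tz: 1, az: 3.1}, {tx: -23, ty: 4, tz: 1, az: 3}, {tx: -23, ty: 6, az: 3.1}, {tx: -22, ty: 6, tz: 1, az: 3.1}, {tx: -22, ty: 8, tz: 1, az: 3}, {tx: -22, ty: 9, tz: 1, az: 3.1}, {tx: -21, ty: 10, tz: 1, az: 3}, {tx: -20, ty: 11, az: 3.1}, {tx: -20, ty: 13, tz: 1, az: 3.1}, {tx: -19, ty: 13, tz: 1, az: 3}, {tx: -18, ty: 14, tz: 1, az: 3.1}, {tx: -18, ty: 16, tz: 1, az: 3.1}] end [ 0.6197 -0.0028  0.2896] -6.8
[{tz: 13}, {tz: 13}, {tz: 12}, {tz: 13}, {tz: 13}, {tz: 13}, {tz: 13}, {tz: 13}] end [ 0.6197 -0.0028  0.1866] -6.8
```

apply_moves(
  moves=[
    {"tx":-28,"ty":-17,"tz":-4,"az":3.2},
    {"tx":-29,"ty":-15,"tz":-4,"az":3.2},
    {"tx":-30,"ty":-14,"tz":-5,"az":3.2},
    {"tx":-30,"ty":-12,"tz":-4,"az":3.2},
    {"tx":-32,"ty":-11,"tz":-4,"az":3.2},
    {"tx":-31,"ty":-8,"tz":-4,"az":3.2},
    {"tx":-32,"ty":-7,"tz":-4,"az":3.2},
    {"tx":-33,"ty":-5,"tz":-5,"az":3.2},
    {"tx":-33,"ty":-3,"tz":-4,"az":3.2},
    {"tx":-32,"ty":-2,"tz":-4,"az":3.2},
    {"tx":-33,"ty":1,"tz":-4,"az":3.2},
    {"tx":-33,"ty":2,"tz":-4,"az":3.2},
  ],
)

```text
validation failed for argument at $.mo...
```

apply_moves(
  moves=[
    {"tx":-23,"ty":3,"tz":1,"az":3.1,"claw":0.55},
    {"tx":-23,"ty":4,"tz":1,"az":3},
    {"tx":-23,"ty":6,"az":3.1},
    {"tx":-22,"ty":6,"tz":1,"az":3.1},
    {"tx":-22,"ty":8,"tz":1,"az":3},
    {"tx":-22,"ty":9,"tz":1,"az":3.1},
    {"tx":-21,"ty":10,"tz":1,"az":3},
    {"tx":-20,"ty":11,"az":3.1},
    {"tx":-20,"ty":13,"tz":1,"az":3.1},
    {"tx":-19,"ty":13,"tz":1,"az":3},
    {"tx":-18,"ty":14,"tz":1,"az":3.1},
    {"tx":-18,"ty":16,"tz":1,"az":3.1},
  ],
)

```text
validation failed for argument at $.mo...
```

```bash
python3 - <<'E'
from h import *
plan([])
c=cam('wrist'); save(c,'w1')
E
```

```text
now [0.2119 0.5341 0.2496] yaw 68.35 tilt 0.08 t 0.15 open 0.0853
```

View pics/w1.png

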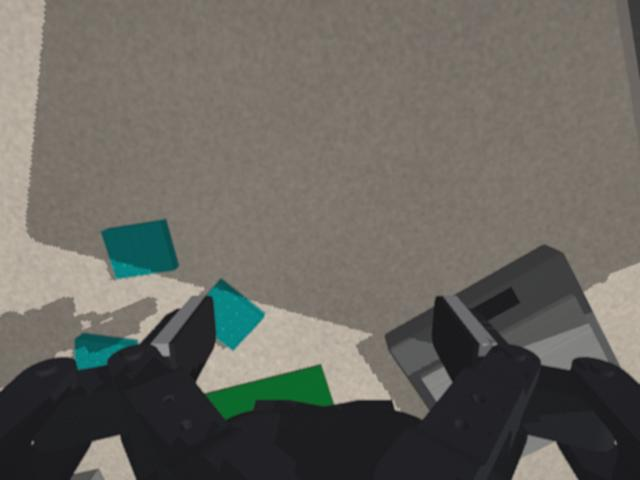

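apply_moves(
  moves=[
    {"tx":-28,"ty":-17,"tz":-4,"ax":0,"ay":0,"az":3.2,"claw":1},
    {"tx":-29,"ty":-15,"tz":-4,"ax":0,"ay":0,"az":3.2,"claw":1},
    {"tx":-30,"ty":-14,"tz":-5,"ax":0,"ay":0,"az":3.2,"claw":1},
    {"tx":-30,"ty":-12,"tz":-4,"ax":0,"ay":0,"az":3.2,"claw":1},
    {"tx":-32,"ty":-11,"tz":-4,"ax":0,"ay":0,"az":3.2,"claw":1},
    {"tx":-31,"ty":-8,"tz":-4,"ax":0,"ay":0,"az":3.2,"claw":1},
    {"tx":-32,"ty":-7,"tz":-4,"ax":0,"ay":0,"az":3.2,"claw":1},
    {"tx":-33,"ty":-5,"tz":-5,"ax":0,"ay":0,"az":3.2,"claw":1},
    {"tx":-33,"ty":-3,"tz":-4,"ax":0,"ay":0,"az":3.2,"claw":1},
    {"tx":-32,"ty":-2,"tz":-4,"ax":0,"ay":0,"az":3.2,"claw":1},
    {"tx":-33,"ty":1,"tz":-4,"ax":0,"ay":0,"az":3.2,"claw":1},
    {"tx":-33,"ty":2,"tz":-4,"ax":0,"ay":0,"az":3.2,"claw":1},
  ],
)

```text
time: 1.4
position: [0.4506, 0.2191, 0.3004]
tool_rot: [-0.0, 0.501, 0.865, 0.0]
force: [1.1, 0.1, 0.8]
opening: 0.0852
```

apply_moves(
  moves=[
    {"tx":-23,"ty":3,"tz":1,"ax":0,"ay":0,"az":3.1,"claw":0.55},
    {"tx":-23,"ty":4,"tz":1,"ax":0,"ay":0,"az":3,"claw":0.55},
    {"tx":-23,"ty":6,"tz":0,"ax":0,"ay":0,"az":3.1,"claw":0.55},
    {"tx":-22,"ty":6,"tz":1,"ax":0,"ay":0,"az":3.1,"claw":0.55},
    {"tx":-22,"ty":8,"tz":1,"ax":0,"ay":0,"az":3,"claw":0.55},
    {"tx":-22,"ty":9,"tz":1,"ax":0,"ay":0,"az":3.1,"claw":0.55},
    {"tx":-21,"ty":10,"tz":1,"ax":0,"ay":0,"az":3,"claw":0.55},
    {"tx":-20,"ty":11,"tz":0,"ax":0,"ay":0,"az":3.1,"claw":0.55},
    {"tx":-20,"ty":13,"tz":1,"ax":0,"ay":0,"az":3.1,"claw":0.55},
    {"tx":-19,"ty":13,"tz":1,"ax":0,"ay":0,"az":3,"claw":0.55},
    {"tx":-18,"ty":14,"tz":1,"ax":0,"ay":0,"az":3.1,"claw":0.55},
    {"tx":-18,"ty":16,"tz":1,"ax":0,"ay":0,"az":3.1,"claw":0.55},
  ],
)

```text
time: 2.6
position: [0.6204, -0.0033, 0.2901]
tool_rot: [-0.0, 0.749, 0.663, -0.0]
force: [0.6, 0.1, 0.1]
opening: 0.0472
```

```bash
python3 - <<'E'
from h import *
plan([])
c=cam('wrist'); save(c,'w1')
E
```

```text
now [ 0.6204 -0.0033  0.2901] yaw -7.02 tilt 0.03 t 2.6 open 0.0472
```

View pics/w1.png

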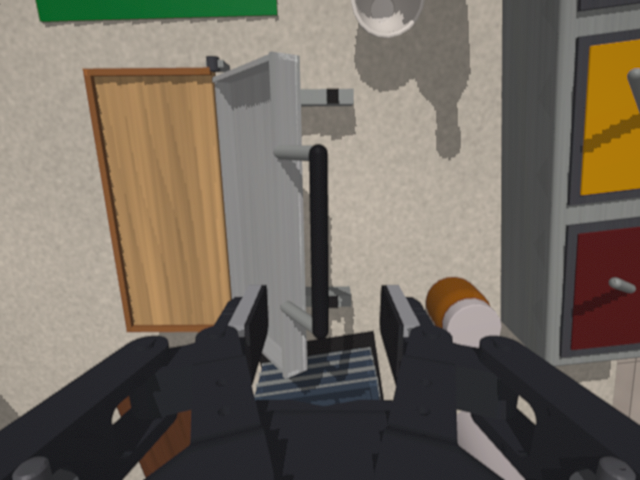

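The wrist view shows the black bar from (318,150) to (320,333), centred between the jaws, with the pan behind it.

```bash
python3 - <<'E'
from h import *
w=load('w1');s=load('scene0');d=load('side0')
for n,a in (('s',((337,264.6),(394.4,256))),('d',((379.4,196.4),(365,162)))):
    c=s if n=='s' else d
    X=[tri(c,a[i],w,((320,335),(318,149))[i]) for i in range(2)]
    print(n,X)
plan([(.6194,-.0027,.187,-6.8,7)])
E
```

```text
s [(array([ 0.61235074, -0.06523126,  0.18607363]), np.float64(0.003183825677966349)), (array([0.62546315, 0.0589702 , 0.18076306]), np.float64(0.00030425867294275324))]
d [(array([ 0.61095152, -0.0667403 ,  0.18533372]), np.float64(5.2269726980984957e-05)), (array([0.62589246, 0.05865535, 0.18319044]), np.float64(0.001036633329682298))]
now [ 0.6231 -0.0069  0.2893] yaw -7.23 tilt 0.23 t 2.65 open 0.0473
[{tx: 1, ty: -1, tz: 15, az: -0.1}, {tz: 14}, {tx: 1, ty: -1, tz: 15, az: -0.1}, {tz: 14}, {tx: 1, ty: -1, tz: 15, az: -0.1}, {ty: -1, tz: 15, az: -0.1}, {tx: 1, tz: 14}] end [ 0.6196 -0.0024  0.1873] -6.8
```

apply_moves(
  moves=[
    {"tx":0,"ty":0,"tz":15,"ax":0,"ay":0,"az":0,"claw":0.55},
    {"tx":0,"ty":0,"tz":15,"ax":0,"ay":0,"az":0,"claw":0.55},
    {"tx":0,"ty":0,"tz":15,"ax":0,"ay":0,"az":0,"claw":0.55},
    {"tx":0,"ty":0,"tz":15,"ax":0,"ay":0,"az":0,"claw":0.55},
    {"tx":0,"ty":0,"tz":15,"ax":0,"ay":0,"az":0,"claw":0.55},
    {"tx":0,"ty":0,"tz":15,"ax":0,"ay":0,"az":0,"claw":0.55},
    {"tx":0,"ty":0,"tz":13,"ax":0,"ay":0,"az":0,"claw":0.55},
    {"tx":0,"ty":0,"tz":0,"ax":0,"ay":0,"az":0,"claw":0.1},
    {"tx":0,"ty":0,"tz":0,"ax":0,"ay":0,"az":0,"claw":0.1},
    {"tx":0,"ty":0,"tz":0,"ax":0,"ay":0,"az":0,"claw":0.1},
    {"tx":0,"ty":0,"tz":0,"ax":0,"ay":0,"az":0,"claw":0.1},
    {"tx":0,"ty":0,"tz":0,"ax":0,"ay":0,"az":0,"claw":0.1},
  ],
  force=40,
)

```text
time: 3.85
position: [0.6198, -0.0024, 0.1877]
tool_rot: [0.0, 0.748, 0.664, 0.0]
force: [-1.6, -0.3, -0.8]
opening: 0.0104
```

```bash
cat >> h.py <<'E'
def arc(t0,t1,n,R=.167,dec=0):
    t=np.linspace(t0,t1,n+1); P=np.stack([R*np.cos(t),-R*np.sin(t)],1)*1000; Q=np.round(P-P[0],dec); print([tuple(float(v) for v in x) for x in np.diff(Q,axis=0)],Q[-1])
E
python3 - <<'E'
from h import *
plan([]); arc(.918,0,20)
E
```

```text
now [ 0.6198 -0.0024  0.1877] yaw -6.84 tilt 0.01 t 3.85 open 0.0104
[(6.0, 5.0), (6.0, 5.0), (5.0, 5.0), (6.0, 6.0), (5.0, 6.0), (4.0, 6.0), (5.0, 6.0), (4.0, 6.0), (4.0, 7.0), (3.0, 7.0), (4.0, 7.0), (2.0, 7.0), (3.0, 7.0), (2.0, 7.0), (2.0, 8.0), (2.0, 7.0), (1.0, 8.0), (1.0, 7.0), (0.0, 8.0), (1.0, 8.0)] [ 66. 133.]
```

apply_moves(
  moves=[
    {"tx":0,"ty":6,"tz":5,"ax":0,"ay":0,"az":0,"claw":0.1},
    {"tx":0,"ty":6,"tz":5,"ax":0,"ay":0,"az":0,"claw":0.1},
    {"tx":0,"ty":5,"tz":5,"ax":0,"ay":0,"az":0,"claw":0.1},
    {"tx":0,"ty":6,"tz":6,"ax":0,"ay":0,"az":0,"claw":0.1},
    {"tx":0,"ty":5,"tz":6,"ax":0,"ay":0,"az":0,"claw":0.1},
    {"tx":0,"ty":4,"tz":6,"ax":0,"ay":0,"az":0,"claw":0.1},
    {"tx":0,"ty":5,"tz":6,"ax":0,"ay":0,"az":0,"claw":0.1},
    {"tx":0,"ty":4,"tz":6,"ax":0,"ay":0,"az":0,"claw":0.1},
  ],
)

```text
time: 4.65
position: [0.661, -0.0072, 0.1417]
tool_rot: [-0.0, 0.748, 0.664, 0.0]
force: [-2.4, 0.5, 1.7]
opening: 0.0107
```

```bash
python3 - <<'E'
from h import *
c=cam('scene'); save(c,'s2');im=cv2.cvtColor(c['pixels'][180:330,270:440],cv2.COLOR_RGB2BGR); cv2.imwrite('pics/s2z.png',cv2.resize(im,None,fx=4,fy=4))
plan([])
print(ctrl.observe()['force'])
E
```

```text
now [ 0.6616 -0.0072  0.1406] yaw -6.85 tilt 0.03 t 4.7 open 0.0106
[ 2.39706415  1.30635182 -1.94025028]
```

View pics/s2z.png

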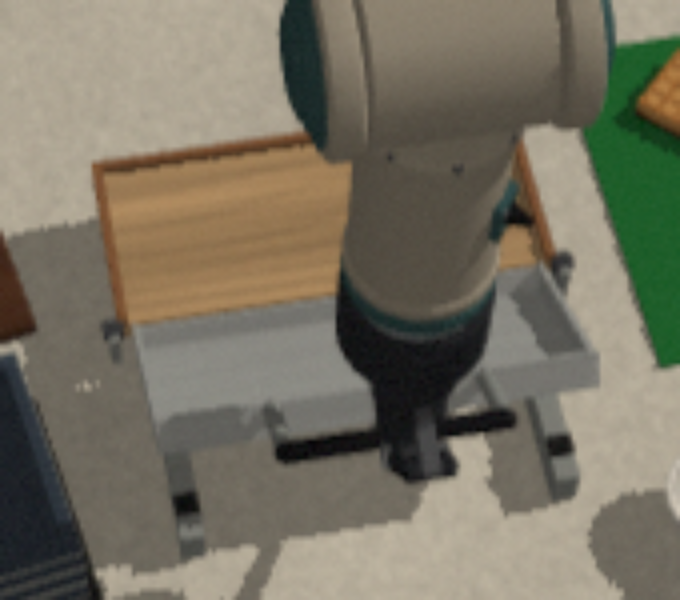

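The pan follows, and the bar is held mid-length.

apply_moves(
  moves=[
    {"tx":0,"ty":4,"tz":7,"ax":0,"ay":0,"az":0,"claw":0.1},
    {"tx":0,"ty":3,"tz":7,"ax":0,"ay":0,"az":0,"claw":0.1},
    {"tx":0,"ty":4,"tz":7,"ax":0,"ay":0,"az":0,"claw":0.1},
    {"tx":0,"ty":2,"tz":7,"ax":0,"ay":0,"az":0,"claw":0.1},
    {"tx":0,"ty":3,"tz":7,"ax":0,"ay":0,"az":0,"claw":0.1},
    {"tx":0,"ty":2,"tz":7,"ax":0,"ay":0,"az":0,"claw":0.1},
    {"tx":0,"ty":2,"tz":8,"ax":0,"ay":0,"az":0,"claw":0.1},
    {"tx":0,"ty":2,"tz":7,"ax":0,"ay":0,"az":0,"claw":0.1},
    {"tx":0,"ty":1,"tz":8,"ax":0,"ay":0,"az":0,"claw":0.1},
    {"tx":0,"ty":1,"tz":7,"ax":0,"ay":0,"az":0,"claw":0.1},
    {"tx":0,"ty":0,"tz":8,"ax":0,"ay":0,"az":0,"claw":0.1},
  ],
)

```text
time: 5.8
position: [0.6859, -0.0101, 0.0621]
tool_rot: [0.001, 0.748, 0.664, 0.001]
force: [5.4, 2.6, 3.0]
opening: 0.0104
```

```bash
python3 - <<'E'
from h import *
plan([])
print(ctrl.observe()['force'])
E
```

```text
now [ 0.6859 -0.0101  0.0621] yaw -6.85 tilt 0.19 t 5.8 open 0.0104
[5.3988106  2.5981338  3.04424401]
```

apply_moves(
  moves=[
    {"tx":0,"ty":0,"tz":4,"ax":0,"ay":0,"az":0,"claw":0.1},
    {"tx":0,"ty":0,"tz":4,"ax":0,"ay":0,"az":0,"claw":0.1},
    {"tx":0,"ty":0,"tz":2,"ax":0,"ay":0,"az":0,"claw":0.1},
  ],
)

```text
time: 6.1
position: [0.6863, -0.0101, 0.0522]
tool_rot: [0.001, 0.748, 0.664, 0.002]
force: [6.2, 2.0, 2.4]
opening: 0.0108
```

```bash
python3 - <<'E'
from h import *
plan([])
print(ctrl.observe()['force'])
E
```

```text
now [ 0.6863 -0.0101  0.0522] yaw -6.85 tilt 0.23 t 6.1 open 0.0108
[6.1933929  1.9640024  2.35479326]
```

apply_moves(
  moves=[
    {"tx":0,"ty":-1,"tz":2,"ax":0,"ay":0,"az":0,"claw":0.1},
    {"tx":0,"ty":0,"tz":2,"ax":0,"ay":0,"az":0,"claw":0.1},
    {"tx":0,"ty":0,"tz":0,"ax":0,"ay":0,"az":0,"claw":0.1},
  ],
)

```text
time: 6.4
position: [0.6864, -0.0101, 0.0496]
tool_rot: [0.002, 0.748, 0.664, 0.002]
force: [5.7, 3.2, 4.6]
opening: 0.0102
```

```bash
python3 - <<'E'
from h import *
c=cam('side'); save(c,'d2');im=cv2.cvtColor(c['pixels'][120:270,260:430],cv2.COLOR_RGB2BGR); cv2.imwrite('pics/d2z.png',cv2.resize(im,None,fx=4,fy=4))
c=cam('wrist'); save(c,'w2')
plan([])
print(ctrl.observe()['force'])
E
```

```text
now [ 0.6864 -0.0101  0.0495] yaw -6.85 tilt 0.4 t 6.5 open 0.0106
[6.04870216 3.21685277 5.19110193]
```

View pics/d2z.png

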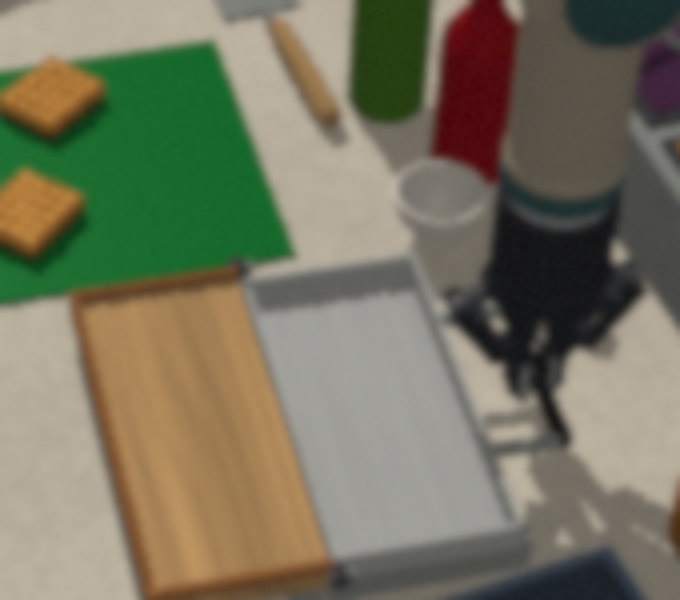

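View pics/w2.png

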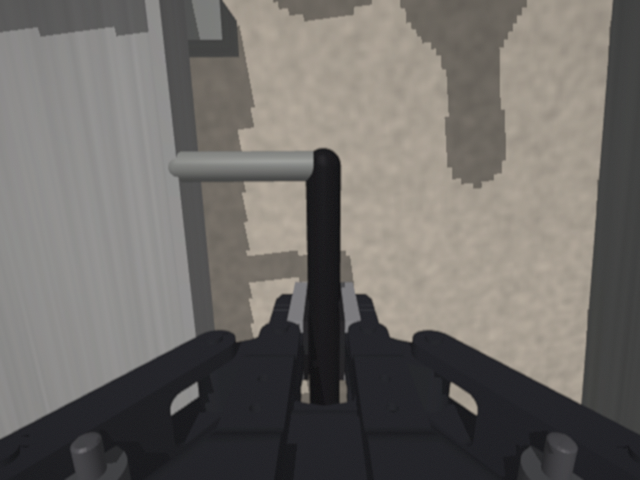

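apply_moves(
  moves=[
    {"tx":0,"ty":0,"tz":3,"ax":0,"ay":0,"az":0,"claw":0.1},
    {"tx":0,"ty":0,"tz":0,"ax":0,"ay":0,"az":0,"claw":0.1},
  ],
)

```text
time: 6.7
position: [0.6864, -0.0101, 0.0494]
tool_rot: [0.003, 0.748, 0.664, 0.003]
force: [1.0, 3.1, 18.4]
opening: 0.0102
```

```bash
python3 - <<'E'
from h import *
plan([])
print(ctrl.observe()['force'])
E
```

```text
now [ 0.6864 -0.0101  0.0494] yaw -6.84 tilt 0.46 t 6.7 open 0.0102
[ 1.03680023  3.11575798 18.39361023]
```

```bash
python3 - <<'E'
from h import *
s=load('scene0')
for u in ((487,322),(519,303),(450,310),(322,375)): print(onz(s,*u,0.0).round(3))
plan([(.6864,-.0101,.15,-6.8,4),(.42,.26,.2,-51.7,12)])
E
```

```text
[0.758 0.256 0.   ]
[0.734 0.348 0.   ]
[0.705 0.186 0.   ]
[ 0.772 -0.145  0.   ]
now [ 0.6864 -0.0101  0.0494] yaw -6.84 tilt 0.46 t 6.7 open 0.0102
[{tz: -25}, {tz: -25}, {tz: -25}, {tz: -26}] end [ 0.6864 -0.0101  0.1504] -6.8
[{tx: 20, ty: -25, tz: -4, az: 3.7}, {tx: 18, ty: -26, tz: -4, az: 3.8}, {tx: 16, ty: -27, tz: -4, az: 3.7}, {tx: 15, ty: -28, tz: -5, az: 3.8}, {tx: 12, ty: -29, tz: -4, az: 3.7}, {tx: 11, ty: -30, tz: -4, az: 3.7}, {tx: 9, ty: -30, tz: -4, az: 3.8}, {tx: 7, ty: -31, tz: -4, az: 3.7}, {tx: 4, ty: -31, tz: -4, az: 3.7}, {tx: 3, ty: -32, tz: -4, az: 3.8}, {tx: 1, ty: -31, tz: -4, az: 3.7}, {tx: -2, ty: -32, tz: -5, az: 3.8}] end [0.4195 0.2599 0.2004] -51.7
```

apply_moves(
  moves=[
    {"tx":0,"ty":0,"tz":-6,"ax":0,"ay":0,"az":0,"claw":0.5},
    {"tx":0,"ty":0,"tz":0,"ax":0,"ay":0,"az":0,"claw":0.5},
    {"tx":0,"ty":0,"tz":0,"ax":0,"ay":0,"az":0,"claw":0.5},
    {"tx":0,"ty":0,"tz":-10,"ax":0,"ay":0,"az":0,"claw":0.5},
    {"tx":0,"ty":0,"tz":-25,"ax":0,"ay":0,"az":0,"claw":0.5},
    {"tx":0,"ty":0,"tz":-25,"ax":0,"ay":0,"az":0,"claw":0.5},
    {"tx":0,"ty":0,"tz":-30,"ax":0,"ay":0,"az":0,"claw":0.5},
    {"tx":0,"ty":0,"tz":-11,"ax":0,"ay":0,"az":0,"claw":0.5},
  ],
)

```text
time: 7.5
position: [0.6849, -0.0104, 0.1556]
tool_rot: [0.002, 0.748, 0.664, 0.002]
force: [-0.0, -0.1, -0.6]
opening: 0.0425
```

apply_moves(
  moves=[
    {"tx":20,"ty":-25,"tz":-4,"ax":0,"ay":0,"az":3.7,"claw":1},
    {"tx":18,"ty":-26,"tz":-4,"ax":0,"ay":0,"az":3.8,"claw":1},
    {"tx":16,"ty":-27,"tz":-4,"ax":0,"ay":0,"az":3.7,"claw":1},
    {"tx":15,"ty":-28,"tz":-5,"ax":0,"ay":0,"az":3.8,"claw":1},
    {"tx":12,"ty":-29,"tz":-4,"ax":0,"ay":0,"az":3.7,"claw":1},
    {"tx":11,"ty":-30,"tz":-4,"ax":0,"ay":0,"az":3.7,"claw":1},
    {"tx":9,"ty":-30,"tz":-4,"ax":0,"ay":0,"az":3.8,"claw":1},
    {"tx":7,"ty":-31,"tz":-4,"ax":0,"ay":0,"az":3.7,"claw":1},
    {"tx":4,"ty":-31,"tz":-4,"ax":0,"ay":0,"az":3.7,"claw":1},
    {"tx":3,"ty":-32,"tz":-4,"ax":0,"ay":0,"az":3.8,"claw":1},
    {"tx":1,"ty":-31,"tz":-4,"ax":0,"ay":0,"az":3.7,"claw":1},
    {"tx":-2,"ty":-32,"tz":-5,"ax":0,"ay":0,"az":3.8,"claw":1},
  ],
)

```text
time: 8.7
position: [0.4152, 0.2604, 0.2017]
tool_rot: [0.0, 0.945, 0.326, -0.001]
force: [-0.1, 0.2, -0.4]
opening: 0.0854
```

apply_moves(
  moves=[
    {"tx":0,"ty":0,"tz":0,"ax":0,"ay":0,"az":0,"claw":1},
    {"tx":0,"ty":0,"tz":0,"ax":0,"ay":0,"az":0,"claw":1},
  ],
)

```text
time: 8.9
position: [0.4162, 0.2601, 0.202]
tool_rot: [0.0, 0.944, 0.329, -0.0]
force: [-0.3, 0.5, -0.2]
opening: 0.0855
```

```bash
cat >> h.py <<'E'
def wafers(c,z,lo=(8,110,100),hi=(26,255,255),mn=150,roi=None):
    hsv=cv2.cvtColor(c['pixels'],cv2.COLOR_RGB2HSV); m=cv2.inRange(hsv,lo,hi); m=cv2.morphologyEx(m,cv2.MORPH_CLOSE,np.ones((7,7)))
    for k in cv2.findContours(m,0,2)[0]:
        if cv2.contourArea(k)>mn:
            P=np.array([onz(c,*q,z) for q in k[:,0]])[:,:2]*1000
            r=cv2.minAreaRect(P.astype(np.float32)); (cx,cy),(w,h),a=r
            if w<h: w,h,a=h,w,a+90
            uv=k[:,0].mean(0)
            if w<90 and h>30: print('px',uv.round(0),'xy',round(cx,1),round(cy,1),'size',round(w,1),round(h,1),'longdir',round((a+90)%180-90,1))
E
python3 - <<'E'
from h import *
plan([])
for n in ['wrist','scene','side']:
    c=cam(n); save(c,n+'3'); print(n); wafers(c,.018)
E
```

```text
now [0.4162 0.2601 0.202 ] yaw -51.61 tilt 0.04 t 8.9 open 0.0855
wrist
px [302. 177.] xy 427.8 284.4 size 63.7 53.0 longdir 38.0
px [234.  70.] xy 479.4 403.1 size 64.5 53.7 longdir 33.7
scene
px [496. 209.] xy 482.8 401.9 size 63.5 55.2 longdir 33.5
px [446. 205.] xy 431.6 282.4 size 64.2 56.9 longdir 37.4
side
px [266. 172.] xy 426.5 280.6 size 67.9 55.9 longdir 38.6
px [272. 142.] xy 478.1 399.5 size 67.3 57.5 longdir 33.5
```

View pics/wrist3.png

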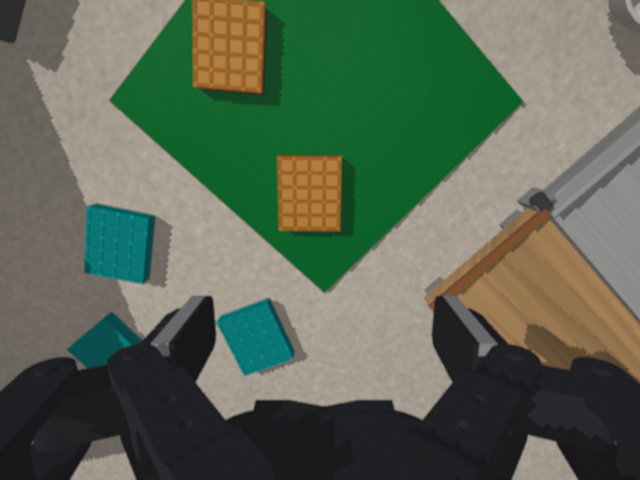

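View pics/side3.png

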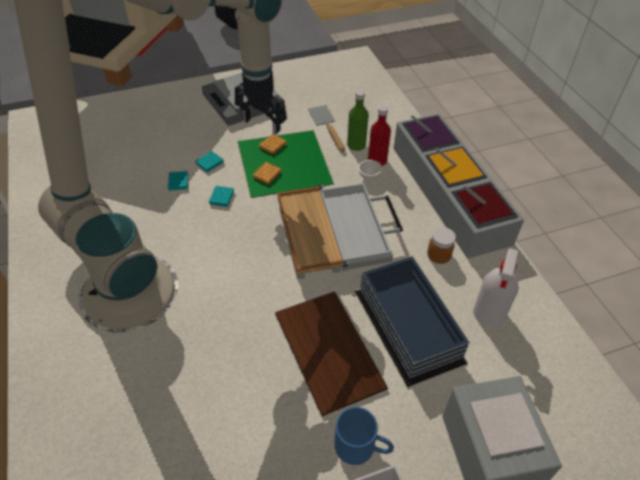

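The wrist view shows wafer 1 at (310,193) and wafer 2 at (229,45). Both are plain side up, and the turquoise decoys lie off the mat. The side view shows the pan level.

```bash
python3 - <<'E'
from h import *
plan([(.4285,.284,.202,-52,1),(.4285,.284,.025,-52,7)])
E
```

```text
now [0.4172 0.2593 0.2019] yaw -51.78 tilt 0.04 t 9.05 open 0.0853
[{tx: 24, ty: -12, az: 0.2}] end [0.4286 0.2836 0.2019] -52.0
[{tz: 25}, {tz: 26}, {tz: 25}, {tz: 25}, {tz: 25}, {tz: 26}, {tz: 25}] end [0.4286 0.2836 0.0249] -52.0
```

apply_moves(
  moves=[
    {"tx":24,"ty":-11,"tz":20,"ax":0,"ay":0,"az":0.2,"claw":1},
    {"tx":0,"ty":0,"tz":35,"ax":0,"ay":0,"az":0,"claw":1},
    {"tx":0,"ty":0,"tz":35,"ax":0,"ay":0,"az":0,"claw":1},
    {"tx":0,"ty":0,"tz":35,"ax":0,"ay":0,"az":0,"claw":1},
    {"tx":0,"ty":0,"tz":15,"ax":0,"ay":0,"az":0,"claw":1},
    {"tx":0,"ty":0,"tz":0,"ax":0,"ay":0,"az":0,"claw":1},
    {"tx":0,"ty":0,"tz":0,"ax":0,"ay":0,"az":0,"claw":1},
  ],
)

```text
time: 9.75
position: [0.4295, 0.2831, 0.0623]
tool_rot: [0.0, 0.946, 0.325, -0.0]
force: [0.3, 0.6, -0.7]
opening: 0.0852
```

```bash
python3 - <<'E'
from h import *
c=cam('wrist'); save(c,'w4'); wafers(c,.018); plan([(.4285,.284,.025,-52,3)])
E
```

```text
px [328. 275.] xy 428.5 284.8 size 65.4 53.2 longdir 38.0
px [154.  78.] xy 471.2 396.9 size 55.2 43.6 longdir -56.2
now [0.4299 0.2835 0.063 ] yaw -52.0 tilt 0.1 t 9.8 open 0.0855
[{tz: 13}, {tx: -1, ty: -1, tz: 12}, {tz: 13}] end [0.4285 0.2836 0.025 ] -52.0
```

View pics/w4.png

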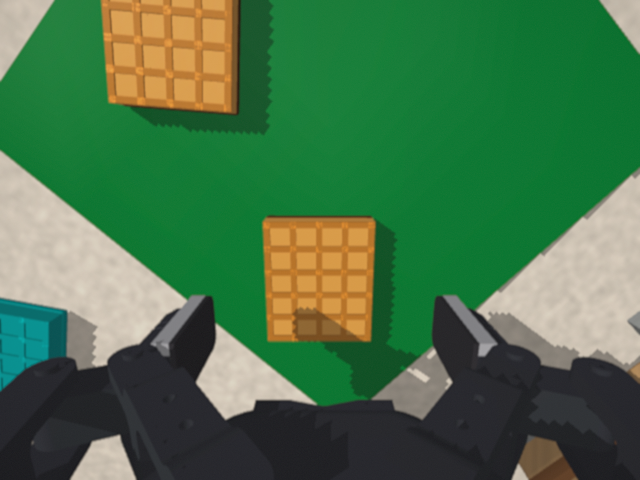

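The wafer is centred between the jaws, at (320,280).

apply_moves(
  moves=[
    {"tx":0,"ty":-1,"tz":13,"ax":0,"ay":0,"az":0,"claw":1},
    {"tx":0,"ty":0,"tz":13,"ax":0,"ay":0,"az":0,"claw":1},
    {"tx":0,"ty":0,"tz":13,"ax":0,"ay":0,"az":0,"claw":1},
    {"tx":0,"ty":0,"tz":0,"ax":0,"ay":0,"az":0,"claw":0.55},
    {"tx":0,"ty":0,"tz":0,"ax":0,"ay":0,"az":0,"claw":0.55},
    {"tx":0,"ty":0,"tz":0,"ax":0,"ay":0,"az":0,"claw":0.55},
    {"tx":0,"ty":0,"tz":0,"ax":0,"ay":0,"az":0,"claw":0.55},
    {"tx":0,"ty":0,"tz":-10,"ax":0,"ay":0,"az":0,"claw":0.55},
    {"tx":0,"ty":0,"tz":-30,"ax":0,"ay":0,"az":0,"claw":0.55},
    {"tx":0,"ty":0,"tz":-30,"ax":0,"ay":0,"az":0,"claw":0.55},
    {"tx":0,"ty":0,"tz":-30,"ax":0,"ay":0,"az":0,"claw":0.55},
  ],
  force=40,
)

```text
time: 10.9
position: [0.4277, 0.2842, 0.125]
tool_rot: [-0.0, 0.945, 0.326, 0.0]
force: [0.3, 0.3, -1.5]
opening: 0.0524
```

```bash
python3 - <<'E'
from h import *
c=cam('wrist'); save(c,'w5')
t=T(60,0)
print(T(.060,-.055)); a=T(.060,-.055)
plan([(a[0],a[1],.125,-6.8,12),(a[0],a[1],.06,-6.8,4)])
E
```

```text
[ 0.57306571 -0.05201734  0.05      ]
now [0.4306 0.2857 0.1299] yaw -51.93 tilt 0.55 t 10.95 open 0.0527
[{tx: -8, ty: 29, az: -3.8}, {tx: -10, ty: 29, tz: 1, az: -3.7}, {tx: -12, ty: 29, az: -3.8}, {tx: -13, ty: 27, tz: 1, az: -3.7}, {tx: -16, ty: 26, az: -3.8}, {tx: -17, ty: 26, az: -3.8}, {tx: -19, ty: 24, tz: 1, az: -3.7}, {tx: -20, ty: 23, az: -3.8}, {tx: -21, ty: 21, tz: 1, az: -3.8}, {tx: -24, ty: 20, az: -3.7}, {tx: -24, ty: 19, az: -3.8}, {tx: -25, ty: 17, tz: 1, az: -3.7}] end [ 0.5736 -0.0518  0.1249] -6.8
[{tz: 16}, {tz: 16}, {tz: 17}, {ty: -1, tz: 16}] end [ 0.5726 -0.0516  0.0599] -6.8
```

View pics/w5.png

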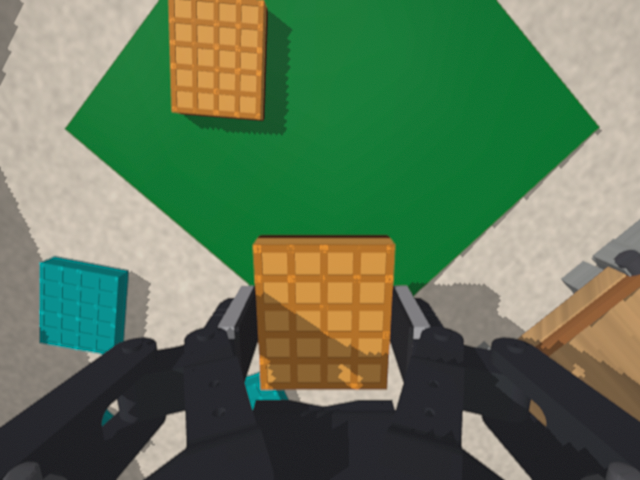

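The wafer is held level between the pads, at (322,313). I'm carrying it to the pan.

apply_moves(
  moves=[
    {"tx":-8,"ty":29,"tz":0,"ax":0,"ay":0,"az":-3.8,"claw":0.55},
    {"tx":-10,"ty":29,"tz":0,"ax":0,"ay":0,"az":-3.7,"claw":0.55},
    {"tx":-12,"ty":29,"tz":0,"ax":0,"ay":0,"az":-3.8,"claw":0.55},
    {"tx":-13,"ty":27,"tz":0,"ax":0,"ay":0,"az":-3.7,"claw":0.55},
    {"tx":-16,"ty":26,"tz":0,"ax":0,"ay":0,"az":-3.8,"claw":0.55},
    {"tx":-17,"ty":26,"tz":0,"ax":0,"ay":0,"az":-3.8,"claw":0.55},
    {"tx":-19,"ty":24,"tz":0,"ax":0,"ay":0,"az":-3.7,"claw":0.55},
    {"tx":-20,"ty":23,"tz":0,"ax":0,"ay":0,"az":-3.8,"claw":0.55},
    {"tx":-21,"ty":21,"tz":0,"ax":0,"ay":0,"az":-3.8,"claw":0.55},
    {"tx":-24,"ty":20,"tz":0,"ax":0,"ay":0,"az":-3.7,"claw":0.55},
    {"tx":-24,"ty":19,"tz":0,"ax":0,"ay":0,"az":-3.8,"claw":0.55},
    {"tx":-25,"ty":17,"tz":0,"ax":0,"ay":0,"az":-3.7,"claw":0.55},
  ],
)

```text
time: 12.15
position: [0.5713, -0.0544, 0.1239]
tool_rot: [0.0, 0.747, 0.665, 0.0]
force: [0.3, 0.5, -0.4]
opening: 0.0525
```

apply_moves(
  moves=[
    {"tx":0,"ty":0,"tz":15,"ax":0,"ay":0,"az":0,"claw":0.55},
    {"tx":0,"ty":0,"tz":15,"ax":0,"ay":0,"az":0,"claw":0.55},
    {"tx":0,"ty":0,"tz":0,"ax":0,"ay":0,"az":0,"claw":0.55},
  ],
)

```text
time: 12.45
position: [0.5693, -0.0532, 0.0919]
tool_rot: [-0.002, 0.748, 0.663, -0.001]
force: [-1.0, 0.0, -0.0]
opening: 0.0521
```

```bash
python3 - <<'E'
from h import *
c=cam('wrist'); save(c,'w6')
a=T(.060,-.055)
plan([(a[0],a[1],.058,-6.8,4)])
E
```

```text
now [ 0.5701 -0.0531  0.0929] yaw -6.86 tilt 0.12 t 12.5 open 0.053
[{ty: 1, tz: 9}, {tx: 1, tz: 8}, {ty: 1, tz: 9}, {ty: 1, tz: 9, az: -0.1}] end [ 0.5732 -0.0525  0.0579] -6.8
```

View pics/w6.png

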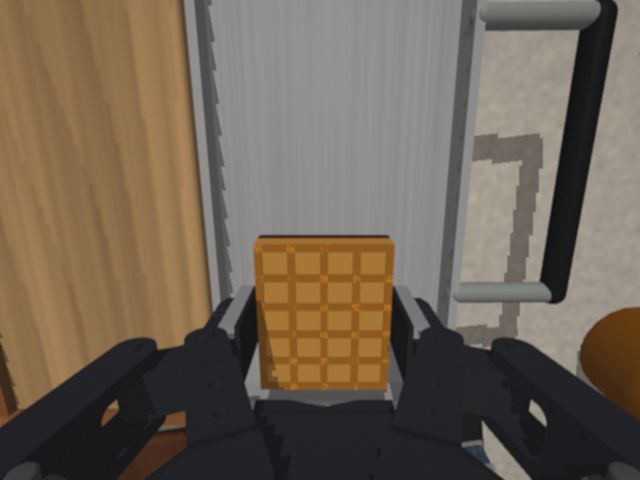

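apply_moves(
  moves=[
    {"tx":0,"ty":2,"tz":10,"ax":0,"ay":0,"az":0,"claw":0.55},
    {"tx":0,"ty":2,"tz":10,"ax":0,"ay":0,"az":0,"claw":0.55},
    {"tx":0,"ty":0,"tz":8,"ax":0,"ay":0,"az":0,"claw":0.55},
    {"tx":0,"ty":0,"tz":7,"ax":0,"ay":0,"az":0,"claw":0.55},
    {"tx":0,"ty":0,"tz":0,"ax":0,"ay":0,"az":0,"claw":0.55},
  ],
)

```text
time: 13.0
position: [0.5749, -0.0535, 0.0581]
tool_rot: [-0.0, 0.748, 0.664, -0.0]
force: [0.4, -0.9, 0.4]
opening: 0.0525
```

apply_moves(
  moves=[
    {"tx":0,"ty":0,"tz":1,"ax":0,"ay":0,"az":0,"claw":0.55},
    {"tx":0,"ty":0,"tz":0,"ax":0,"ay":0,"az":0,"claw":0.75},
    {"tx":0,"ty":0,"tz":0,"ax":0,"ay":0,"az":0,"claw":0.75},
    {"tx":0,"ty":0,"tz":0,"ax":0,"ay":0,"az":0,"claw":0.75},
    {"tx":0,"ty":0,"tz":-20,"ax":0,"ay":0,"az":0,"claw":0.75},
    {"tx":0,"ty":0,"tz":-40,"ax":0,"ay":0,"az":0,"claw":0.75},
    {"tx":0,"ty":0,"tz":-40,"ax":0,"ay":0,"az":0,"claw":0.75},
  ],
)

```text
time: 13.7
position: [0.5742, -0.0535, 0.1574]
tool_rot: [-0.001, 0.748, 0.664, -0.001]
force: [1.2, 0.4, -0.0]
opening: 0.0641
```

```bash
python3 - <<'E'
from h import *
c=cam('wrist'); save(c,'w7'); c=cam('scene'); wafers(c,.018)
plan([(.47,.37,.155,-56,16)])
E
```

```text
px [336. 280.] xy 562.5 -51.4 size 64.0 56.4 longdir 83.1
px [496. 210.] xy 483.3 400.9 size 63.8 57.4 longdir 33.5
now [ 0.5787 -0.0544  0.1629] yaw -6.84 tilt 0.68 t 13.8 open 0.0642
[{tx: 26, ty: -10, az: 3.1}, {tx: 24, ty: -11, tz: 1, az: 3}, {tx: 25, ty: -13, az: 3.1}, {tx: 23, ty: -14, tz: 1, az: 3.1}, {tx: 23, ty: -15, az: 3.1}, {tx: 22, ty: -16, tz: 1, az: 3}, {tx: 21, ty: -18, az: 3.1}, {tx: 21, ty: -18, tz: 1, az: 3.1}, {tx: 19, ty: -20, az: 3.1}, {tx: 18, ty: -20, tz: 1, az: 3}, {tx: 17, ty: -22, az: 3.1}, {tx: 15, ty: -22, tz: 1, az: 3.1}, {tx: 15, ty: -24, az: 3}, {tx: 13, ty: -24, tz: 1, az: 3.1}, {tx: 12, ty: -24, az: 3.1}, {tx: 10, ty: -25, tz: 1, az: 3.1}] end [0.4699 0.3694 0.1549] -56.0
```

View pics/w7.png

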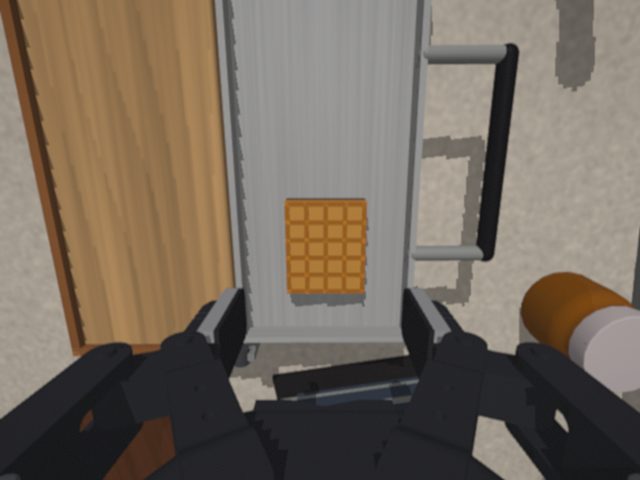

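Wafer 1 lies flat in the pan at (327,246). Next is wafer 2.

```bash
python3 - <<'E'
from h import *
plan([(.481,.402,.155,-56.2,12)])
E
```

```text
now [ 0.5787 -0.0544  0.1629] yaw -6.84 tilt 0.68 t 13.8 open 0.0642
[{tx: 37, ty: -13, tz: 1, az: 4.1}, {tx: 36, ty: -15, az: 4.1}, {tx: 34, ty: -18, tz: 1, az: 4.1}, {tx: 34, ty: -20, tz: 1, az: 4.2}, {tx: 31, ty: -22, az: 4.1}, {tx: 30, ty: -25, tz: 1, az: 4.1}, {tx: 28, ty: -27, tz: 1, az: 4.1}, {tx: 27, ty: -29, az: 4.1}, {tx: 24, ty: -30, tz: 1, az: 4.1}, {tx: 21, ty: -32, tz: 1, az: 4.1}, {tx: 20, ty: -34, az: 4.1}, {tx: 17, ty: -35, tz: 1, az: 4.2}] end [0.4812 0.402  0.1549] -56.2
```

apply_moves(
  moves=[
    {"tx":37,"ty":-13,"tz":0,"ax":0,"ay":0,"az":4.1,"claw":1},
    {"tx":36,"ty":-15,"tz":0,"ax":0,"ay":0,"az":4.1,"claw":1},
    {"tx":34,"ty":-18,"tz":0,"ax":0,"ay":0,"az":4.1,"claw":1},
    {"tx":34,"ty":-20,"tz":0,"ax":0,"ay":0,"az":4.2,"claw":1},
    {"tx":31,"ty":-22,"tz":0,"ax":0,"ay":0,"az":4.1,"claw":1},
    {"tx":30,"ty":-24,"tz":0,"ax":0,"ay":0,"az":4.1,"claw":1},
    {"tx":28,"ty":-26,"tz":0,"ax":0,"ay":0,"az":4.1,"claw":1},
    {"tx":27,"ty":-28,"tz":0,"ax":0,"ay":0,"az":4.1,"claw":1},
    {"tx":24,"ty":-29,"tz":0,"ax":0,"ay":0,"az":4.1,"claw":1},
    {"tx":21,"ty":-31,"tz":0,"ax":0,"ay":0,"az":4.1,"claw":1},
    {"tx":20,"ty":-33,"tz":0,"ax":0,"ay":0,"az":4.1,"claw":1},
    {"tx":17,"ty":-34,"tz":0,"ax":0,"ay":0,"az":4.2,"claw":1},
  ],
)

```text
time: 15.0
position: [0.482, 0.3997, 0.1563]
tool_rot: [0.0, 0.957, 0.289, -0.001]
force: [0.6, -1.0, -0.5]
opening: 0.0853
```

apply_moves(
  moves=[
    {"tx":0,"ty":0,"tz":40,"ax":0,"ay":0,"az":0,"claw":1},
    {"tx":0,"ty":0,"tz":40,"ax":0,"ay":0,"az":0,"claw":1},
    {"tx":0,"ty":0,"tz":0,"ax":0,"ay":0,"az":0,"claw":1},
    {"tx":0,"ty":0,"tz":0,"ax":0,"ay":0,"az":0,"claw":1},
  ],
)

```text
time: 15.4
position: [0.4823, 0.398, 0.0766]
tool_rot: [0.0, 0.957, 0.29, -0.001]
force: [0.6, 0.3, 0.4]
opening: 0.0854
```

```bash
python3 - <<'E'
from h import *
c=cam('wrist'); save(c,'w8'); wafers(c,.018)
plan([(.481,.402,.024,-56.2,4)])
E
```

```text
px [312. 267.] xy 480.1 404.0 size 65.2 53.3 longdir 33.5
now [0.4836 0.3986 0.0782] yaw -56.27 tilt 0.08 t 15.45 open 0.0853
[{ty: -1, tz: 14}, {ty: -1, tz: 13}, {ty: -1, tz: 14}, {ty: -1, tz: 13, az: -0.1}] end [0.4814 0.4019 0.0242] -56.2
```

View pics/w8.png

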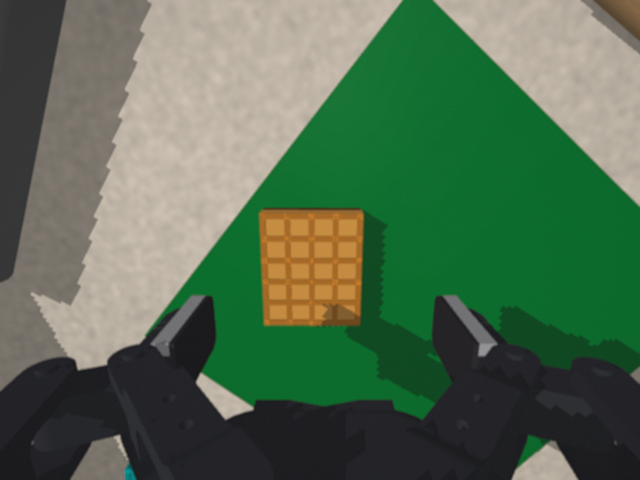

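Wafer 2 is at (312,267), about 5 mm left of centre.

apply_moves(
  moves=[
    {"tx":0,"ty":-3,"tz":14,"ax":0,"ay":0,"az":0,"claw":1},
    {"tx":1,"ty":-2,"tz":13,"ax":0,"ay":0,"az":0,"claw":1},
    {"tx":0,"ty":0,"tz":13,"ax":0,"ay":0,"az":0,"claw":1},
    {"tx":0,"ty":0,"tz":13,"ax":0,"ay":0,"az":0,"claw":1},
    {"tx":0,"ty":0,"tz":0,"ax":0,"ay":0,"az":0,"claw":0.55},
    {"tx":0,"ty":0,"tz":0,"ax":0,"ay":0,"az":0,"claw":0.55},
    {"tx":0,"ty":0,"tz":0,"ax":0,"ay":0,"az":0,"claw":0.55},
    {"tx":0,"ty":0,"tz":0,"ax":0,"ay":0,"az":0,"claw":0.55},
    {"tx":0,"ty":0,"tz":-10,"ax":0,"ay":0,"az":0,"claw":0.55},
    {"tx":0,"ty":0,"tz":-30,"ax":0,"ay":0,"az":0,"claw":0.55},
    {"tx":0,"ty":0,"tz":-30,"ax":0,"ay":0,"az":0,"claw":0.55},
    {"tx":0,"ty":0,"tz":-30,"ax":0,"ay":0,"az":0,"claw":0.55},
  ],
  force=40,
)

```text
time: 16.65
position: [0.4809, 0.4031, 0.1263]
tool_rot: [-0.0, 0.957, 0.29, 0.0]
force: [0.5, 0.9, 0.5]
opening: 0.0524
```

```bash
python3 - <<'E'
from h import *
a=T(.060,.055)
plan([(a[0],a[1],.125,-6.8,12)])
E
```

```text
now [0.4809 0.4031 0.1263] yaw -56.25 tilt 0.04 t 16.65 open 0.0524
[{tx: -9, ty: 29, az: -4.1}, {tx: -10, ty: 28, az: -4.1}, {tx: -13, ty: 27, az: -4.2}, {tx: -15, ty: 27, az: -4.1}, {tx: -16, ty: 25, tz: 1, az: -4.1}, {tx: -19, ty: 24, az: -4.1}, {tx: -20, ty: 22, az: -4.1}, {tx: -21, ty: 21, az: -4.2}, {tx: -23, ty: 20, az: -4.1}, {tx: -25, ty: 17, az: -4.1}, {tx: -25, ty: 16, az: -4.1}, {tx: -27, ty: 14, az: -4.1}] end [0.5856 0.0572 0.1253] -6.8
```

apply_moves(
  moves=[
    {"tx":-9,"ty":29,"tz":0,"ax":0,"ay":0,"az":-4.1,"claw":0.55},
    {"tx":-10,"ty":28,"tz":0,"ax":0,"ay":0,"az":-4.1,"claw":0.55},
    {"tx":-13,"ty":27,"tz":0,"ax":0,"ay":0,"az":-4.2,"claw":0.55},
    {"tx":-15,"ty":27,"tz":0,"ax":0,"ay":0,"az":-4.1,"claw":0.55},
    {"tx":-16,"ty":25,"tz":0,"ax":0,"ay":0,"az":-4.1,"claw":0.55},
    {"tx":-19,"ty":24,"tz":0,"ax":0,"ay":0,"az":-4.1,"claw":0.55},
    {"tx":-20,"ty":22,"tz":0,"ax":0,"ay":0,"az":-4.1,"claw":0.55},
    {"tx":-21,"ty":21,"tz":0,"ax":0,"ay":0,"az":-4.2,"claw":0.55},
    {"tx":-23,"ty":20,"tz":0,"ax":0,"ay":0,"az":-4.1,"claw":0.55},
    {"tx":-25,"ty":17,"tz":0,"ax":0,"ay":0,"az":-4.1,"claw":0.55},
    {"tx":-25,"ty":16,"tz":0,"ax":0,"ay":0,"az":-4.1,"claw":0.55},
    {"tx":-27,"ty":14,"tz":0,"ax":0,"ay":0,"az":-4.1,"claw":0.55},
  ],
)

```text
time: 17.85
position: [0.5861, 0.056, 0.1254]
tool_rot: [0.0, 0.747, 0.665, 0.001]
force: [0.8, 0.8, -0.4]
opening: 0.0528
```

apply_moves(
  moves=[
    {"tx":0,"ty":0,"tz":15,"ax":0,"ay":0,"az":0,"claw":0.55},
    {"tx":0,"ty":0,"tz":15,"ax":0,"ay":0,"az":0,"claw":0.55},
    {"tx":0,"ty":0,"tz":0,"ax":0,"ay":0,"az":0,"claw":0.55},
  ],
)

```text
time: 18.15
position: [0.5843, 0.0567, 0.0934]
tool_rot: [-0.001, 0.748, 0.663, -0.001]
force: [-0.3, -0.1, -1.1]
opening: 0.053
```

```bash
python3 - <<'E'
from h import *
c=cam('wrist'); save(c,'w9')
a=T(.060,.055)
plan([(a[0],a[1],.058,-6.8,4)])
E
```

```text
now [0.5851 0.057  0.0943] yaw -6.87 tilt 0.08 t 18.2 open 0.0523
[{tz: 9}, {ty: 1, tz: 9}, {tz: 9}, {tz: 9, az: -0.1}] end [0.586  0.0569 0.0583] -6.8
```

View pics/w9.png

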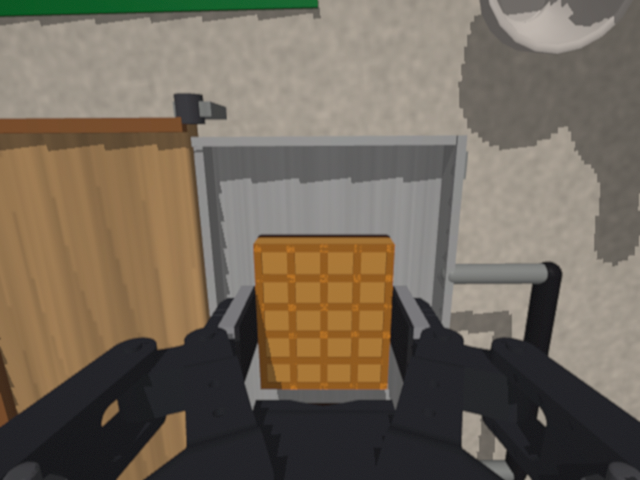

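The wafer is over the pan, centred between its side walls.

apply_moves(
  moves=[
    {"tx":0,"ty":0,"tz":10,"ax":0,"ay":0,"az":0,"claw":0.55},
    {"tx":0,"ty":1,"tz":10,"ax":0,"ay":0,"az":0,"claw":0.55},
    {"tx":0,"ty":0,"tz":9,"ax":0,"ay":0,"az":0,"claw":0.55},
    {"tx":0,"ty":0,"tz":9,"ax":0,"ay":0,"az":0,"claw":0.55},
    {"tx":0,"ty":0,"tz":0,"ax":0,"ay":0,"az":0,"claw":0.55},
    {"tx":0,"ty":0,"tz":0,"ax":0,"ay":0,"az":0,"claw":0.75},
    {"tx":0,"ty":0,"tz":0,"ax":0,"ay":0,"az":0,"claw":0.75},
    {"tx":0,"ty":0,"tz":0,"ax":0,"ay":0,"az":0,"claw":0.75},
    {"tx":0,"ty":0,"tz":-20,"ax":0,"ay":0,"az":0,"claw":0.75},
    {"tx":0,"ty":0,"tz":-40,"ax":0,"ay":0,"az":0,"claw":0.75},
    {"tx":0,"ty":0,"tz":-40,"ax":0,"ay":0,"az":0,"claw":0.75},
    {"tx":0,"ty":0,"tz":0,"ax":0,"ay":0,"az":0,"claw":0.5},
  ],
)

```text
time: 19.4
position: [0.5905, 0.057, 0.1621]
tool_rot: [0.004, 0.748, 0.664, 0.004]
force: [1.0, -0.1, 0.7]
opening: 0.051
```

```bash
python3 - <<'E'
from h import *
c=cam('wrist'); save(c,'w10')
a=T(.167,0); print(a)
plan([(a[0],a[1],.155,-6.8,4)])
E
```

```text
[ 0.68582524 -0.01007346  0.05      ]
now [0.5887 0.057  0.1593] yaw -6.84 tilt 0.4 t 19.45 open 0.0439
[{tx: -14, ty: 26, tz: 1}, {tx: -14, ty: 26, tz: 1}, {tx: -13, ty: 26, tz: 1}, {tx: -14, ty: 26, tz: 1}] end [ 0.6854 -0.01    0.1553] -6.8
```

View pics/w10.png

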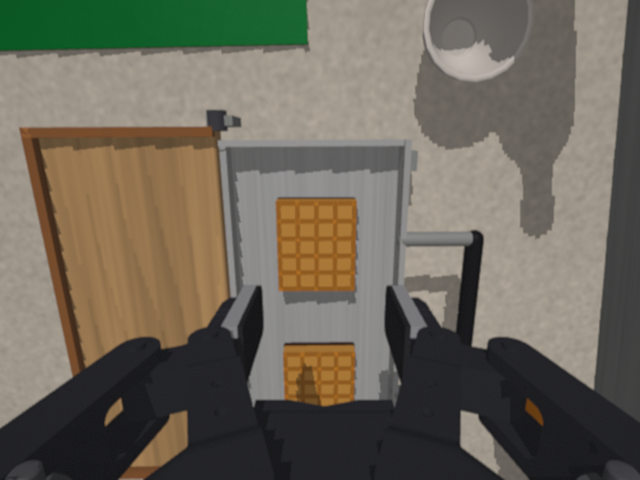

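Both wafers are flat in the pan. Now for the bar.

apply_moves(
  moves=[
    {"tx":-14,"ty":26,"tz":0,"ax":0,"ay":0,"az":0,"claw":0.5},
    {"tx":-14,"ty":26,"tz":0,"ax":0,"ay":0,"az":0,"claw":0.5},
    {"tx":-14,"ty":26,"tz":0,"ax":0,"ay":0,"az":0,"claw":0.5},
    {"tx":-13,"ty":24,"tz":0,"ax":0,"ay":0,"az":0,"claw":0.5},
    {"tx":0,"ty":0,"tz":20,"ax":0,"ay":0,"az":0,"claw":0.5},
    {"tx":0,"ty":0,"tz":20,"ax":0,"ay":0,"az":0,"claw":0.5},
    {"tx":0,"ty":0,"tz":0,"ax":0,"ay":0,"az":0,"claw":0.5},
    {"tx":0,"ty":0,"tz":0,"ax":0,"ay":0,"az":0,"claw":0.5},
  ],
)

```text
time: 20.25
position: [0.6805, -0.0096, 0.1148]
tool_rot: [-0.001, 0.748, 0.664, -0.001]
force: [-0.4, 0.4, 1.2]
opening: 0.0427
```

```bash
python3 - <<'E'
from h import *
c=cam('wrist'); save(c,'w11')
a=T(.167,0)
plan([(a[0],a[1],.05,-6.8,4)])
arc(0,1.0,12); arc(1.0,1.6,10); arc(1.6,2.1,12)
E
```

```text
now [ 0.6812 -0.0096  0.116 ] yaw -6.84 tilt 0.04 t 20.3 open 0.0429
[{ty: 1, tz: 17}, {ty: 1, tz: 16}, {ty: 1, tz: 17}, {ty: 2, tz: 16}] end [ 0.6862 -0.0102  0.05  ] -6.8
[(-1.0, -14.0), (-1.0, -14.0), (-3.0, -13.0), (-4.0, -14.0), (-5.0, -13.0), (-6.0, -12.0), (-8.0, -12.0), (-8.0, -11.0), (-9.0, -11.0), (-10.0, -10.0), (-10.0, -9.0), (-12.0, -8.0)] [ -77. -141.]
[(-9.0, -5.0), (-8.0, -5.0), (-10.0, -4.0), (-9.0, -3.0), (-10.0, -3.0), (-9.0, -3.0), (-10.0, -2.0), (-10.0, -1.0), (-10.0, 0.0), (-10.0, 0.0)] [-95. -26.]
[(-7.0, 0.0), (-7.0, 1.0), (-7.0, 1.0), (-7.0, 1.0), (-6.0, 2.0), (-7.0, 1.0), (-7.0, 2.0), (-6.0, 3.0), (-7.0, 2.0), (-6.0, 3.0), (-6.0, 3.0), (-6.0, 4.0)] [-79.  23.]
```

View pics/w11.png

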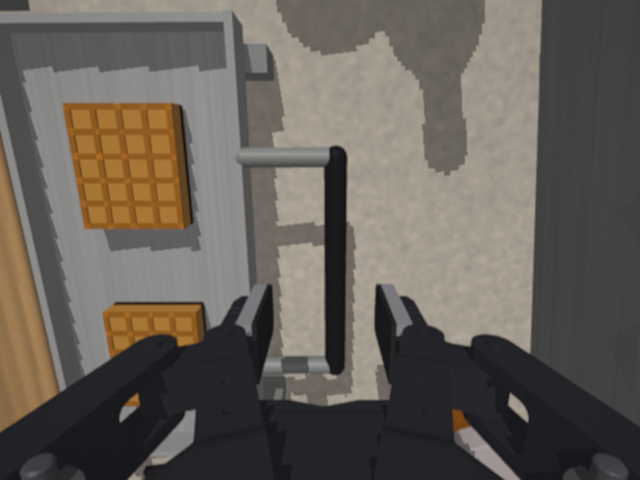

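apply_moves(
  moves=[
    {"tx":0,"ty":3,"tz":17,"ax":0,"ay":0,"az":0,"claw":0.5},
    {"tx":0,"ty":2,"tz":17,"ax":0,"ay":0,"az":0,"claw":0.5},
    {"tx":0,"ty":0,"tz":16,"ax":0,"ay":0,"az":0,"claw":0.5},
    {"tx":0,"ty":0,"tz":15,"ax":0,"ay":0,"az":0,"claw":0.5},
    {"tx":0,"ty":0,"tz":0,"ax":0,"ay":0,"az":0,"claw":0.5},
    {"tx":0,"ty":0,"tz":0,"ax":0,"ay":0,"az":0,"claw":0.1},
    {"tx":0,"ty":0,"tz":0,"ax":0,"ay":0,"az":0,"claw":0.1},
    {"tx":0,"ty":0,"tz":0,"ax":0,"ay":0,"az":0,"claw":0.1},
    {"tx":0,"ty":0,"tz":0,"ax":0,"ay":0,"az":0,"claw":0.1},
    {"tx":0,"ty":0,"tz":0,"ax":0,"ay":0,"az":0,"claw":0.1},
  ],
  force=60,
)

```text
time: 21.3
position: [0.6864, -0.0103, 0.0526]
tool_rot: [0.0, 0.748, 0.664, 0.0]
force: [-2.8, 0.8, 6.1]
opening: 0.01
```

```bash
python3 - <<'E'
from h import *
plan([]);print(ctrl.observe()['force'])
E
```

```text
now [ 0.6864 -0.0103  0.0526] yaw -6.84 tilt 0.06 t 21.3 open 0.01
[-2.763597    0.8442753   6.13291405]
```

apply_moves(
  moves=[
    {"tx":0,"ty":-1,"tz":-14,"ax":0,"ay":0,"az":0,"claw":0.1},
    {"tx":0,"ty":-1,"tz":-14,"ax":0,"ay":0,"az":0,"claw":0.1},
    {"tx":0,"ty":-3,"tz":-13,"ax":0,"ay":0,"az":0,"claw":0.1},
    {"tx":0,"ty":-4,"tz":-14,"ax":0,"ay":0,"az":0,"claw":0.1},
    {"tx":0,"ty":-5,"tz":-13,"ax":0,"ay":0,"az":0,"claw":0.1},
    {"tx":0,"ty":-6,"tz":-12,"ax":0,"ay":0,"az":0,"claw":0.1},
    {"tx":0,"ty":-8,"tz":-12,"ax":0,"ay":0,"az":0,"claw":0.1},
    {"tx":0,"ty":-8,"tz":-11,"ax":0,"ay":0,"az":0,"claw":0.1},
    {"tx":0,"ty":-9,"tz":-11,"ax":0,"ay":0,"az":0,"claw":0.1},
    {"tx":0,"ty":-10,"tz":-10,"ax":0,"ay":0,"az":0,"claw":0.1},
    {"tx":0,"ty":-10,"tz":-9,"ax":0,"ay":0,"az":0,"claw":0.1},
    {"tx":0,"ty":-12,"tz":-8,"ax":0,"ay":0,"az":0,"claw":0.1},
  ],
)

```text
time: 22.5
position: [0.6134, -0.0019, 0.1962]
tool_rot: [0.005, 0.748, 0.664, 0.004]
force: [8.1, -1.6, 0.4]
opening: 0.0097
```

```bash
python3 - <<'E'
from h import *
p,M,o=state(); v=p-HINGE; print(np.linalg.norm([v@EX,v[2]]),np.arctan2(v[2],v@EX),o['force'],o['opening'])
c=cam('side'); save(c,'d4');im=cv2.cvtColor(c['pixels'][120:290,250:430],cv2.COLOR_RGB2BGR); cv2.imwrite('pics/d4z.png',cv2.resize(im,None,fx=3.5,fy=3.5))
E
```

```text
0.173884732604714 0.998780671478668 [ 8.06914061 -1.6182168   0.44780679] 0.0097001459892987
```

View pics/d4z.png

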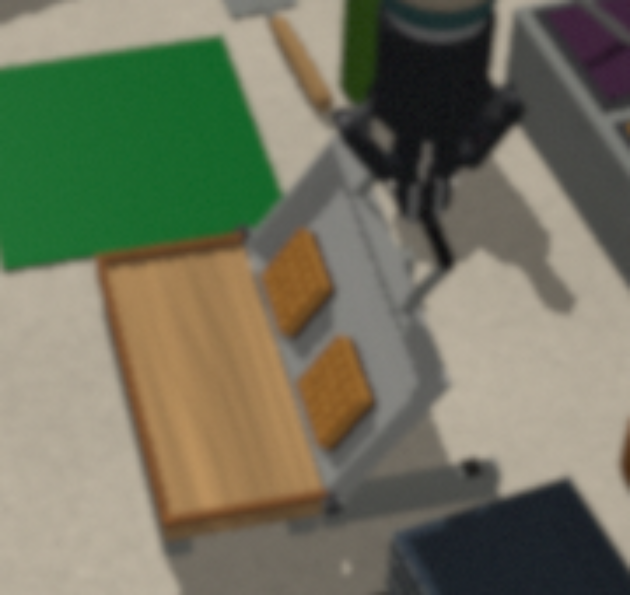

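The pan is at about 1.0 rad, and the wafers have slid to the hinge-side wall. I'll continue.

apply_moves(
  moves=[
    {"tx":0,"ty":-9,"tz":-4,"ax":0,"ay":0,"az":0,"claw":0.1},
    {"tx":0,"ty":-8,"tz":-5,"ax":0,"ay":0,"az":0,"claw":0.1},
    {"tx":0,"ty":-10,"tz":-4,"ax":0,"ay":0,"az":0,"claw":0.1},
    {"tx":0,"ty":-9,"tz":-3,"ax":0,"ay":0,"az":0,"claw":0.1},
    {"tx":0,"ty":-10,"tz":-3,"ax":0,"ay":0,"az":0,"claw":0.1},
    {"tx":0,"ty":-9,"tz":-3,"ax":0,"ay":0,"az":0,"claw":0.1},
    {"tx":0,"ty":-10,"tz":-2,"ax":0,"ay":0,"az":0,"claw":0.1},
    {"tx":0,"ty":-10,"tz":-1,"ax":0,"ay":0,"az":0,"claw":0.1},
    {"tx":0,"ty":-10,"tz":0,"ax":0,"ay":0,"az":0,"claw":0.1},
    {"tx":0,"ty":-10,"tz":0,"ax":0,"ay":0,"az":0,"claw":0.1},
  ],
)

```text
time: 23.55
position: [0.5213, 0.0088, 0.225]
tool_rot: [0.008, 0.748, 0.664, 0.006]
force: [6.8, -3.0, 20.0]
opening: 0.0097
```

```bash
python3 - <<'E'
from h import *
p,M,o=state(); v=p-HINGE; print(np.linalg.norm([v@EX,v[2]]),np.arctan2(v[2],v@EX),v@EY,o['force'],o['opening'])
E
```

```text
0.1750416729507578 1.5626680348070892 -0.0007784940699457354 [ 6.82887565 -2.97951293 19.99521285] 0.00971278893692556
```

apply_moves(
  moves=[
    {"tx":0,"ty":-7,"tz":-1,"ax":0,"ay":0,"az":0,"claw":0.1},
    {"tx":0,"ty":-7,"tz":0,"ax":0,"ay":0,"az":0,"claw":0.1},
    {"tx":0,"ty":-7,"tz":1,"ax":0,"ay":0,"az":0,"claw":0.1},
    {"tx":0,"ty":-7,"tz":1,"ax":0,"ay":0,"az":0,"claw":0.1},
    {"tx":0,"ty":-6,"tz":1,"ax":0,"ay":0,"az":0,"claw":0.1},
    {"tx":0,"ty":-7,"tz":1,"ax":0,"ay":0,"az":0,"claw":0.1},
  ],
)

```text
time: 24.15
position: [0.477, 0.0138, 0.2181]
tool_rot: [0.004, 0.748, 0.664, 0.002]
force: [1.4, -2.9, 10.5]
opening: 0.0098
```

```bash
python3 - <<'E'
from h import *
p,M,o=state(); v=p-HINGE; print(p,np.linalg.norm([v@EX,v[2]]),np.arctan2(v[2],v@EX),v@EY,o['force'],o['opening'])
c=cam('side'); save(c,'d5');im=cv2.cvtColor(c['pixels'][100:290,230:430],cv2.COLOR_RGB2BGR); cv2.imwrite('pics/d5z.png',cv2.resize(im,None,fx=3,fy=3))
E
```

```text
[0.4769782  0.0138405  0.21805485] 0.17352085358926347 1.82246014668938 -0.000982582707717165 [ 1.42011247 -2.90471688 10.46384291] 0.009814059226832844
```

View pics/d5z.png

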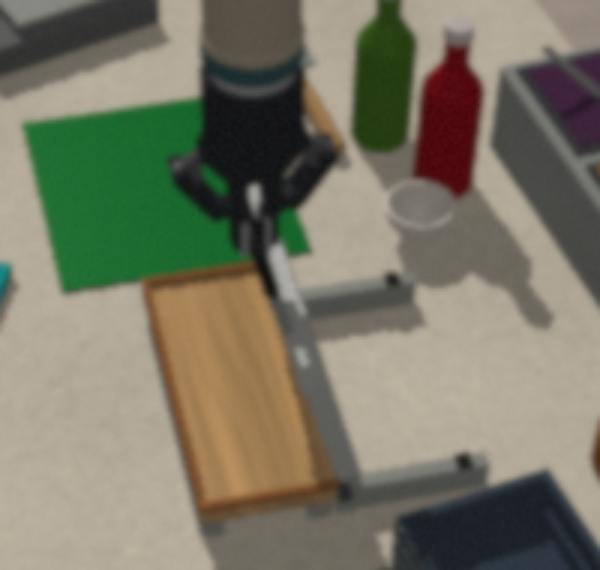

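Now slowly to the end stop.

apply_moves(
  moves=[
    {"tx":0,"ty":-7,"tz":2,"ax":0,"ay":0,"az":0,"claw":0.1},
    {"tx":0,"ty":-6,"tz":2,"ax":0,"ay":0,"az":0,"claw":0.1},
    {"tx":0,"ty":-7,"tz":2,"ax":0,"ay":0,"az":0,"claw":0.1},
    {"tx":0,"ty":-6,"tz":3,"ax":0,"ay":0,"az":0,"claw":0.1},
    {"tx":0,"ty":-6,"tz":3,"ax":0,"ay":0,"az":0,"claw":0.1},
    {"tx":0,"ty":-5,"tz":3,"ax":0,"ay":0,"az":0,"claw":0.1},
    {"tx":0,"ty":0,"tz":0,"ax":0,"ay":0,"az":0,"claw":0.1},
  ],
)

```text
time: 24.9
position: [0.4368, 0.0186, 0.1998]
tool_rot: [0.001, 0.748, 0.664, -0.001]
force: [1.2, -5.9, 3.9]
opening: 0.0093
```

```bash
python3 - <<'E'
from h import *
p,M,o=state(); v=p-HINGE; print(p,np.linalg.norm([v@EX,v[2]]),np.arctan2(v[2],v@EX),v@EY,o['force'],o['opening'])
c=cam('side'); save(c,'d6');im=cv2.cvtColor(c['pixels'][100:290,230:430],cv2.COLOR_RGB2BGR); cv2.imwrite('pics/d6z.png',cv2.resize(im,None,fx=3,fy=3))
E
```

```text
[0.43679949 0.01857457 0.19979575] 0.17157730096074972 2.0801679262071837 -0.0010391333969731419 [ 1.18993487 -5.92006864  3.8739064 ] 0.009285740827113599
```

View pics/d6z.png

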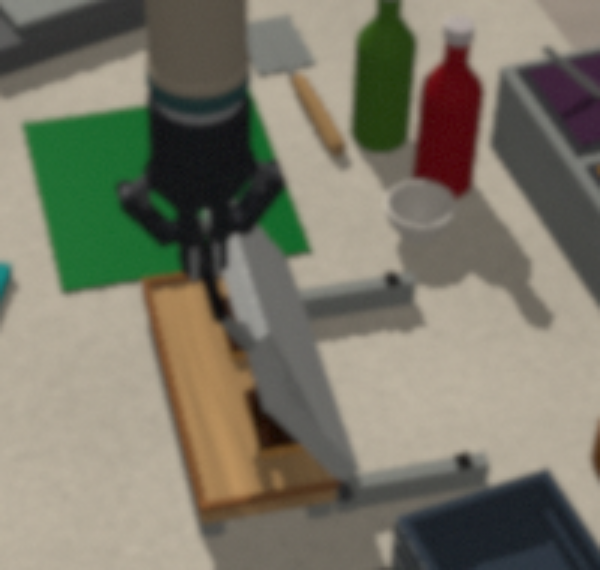

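The dark chocolate face of a wafer is visible under the pan, around (268,415). I'll push to the stop and wait a moment.

apply_moves(
  moves=[
    {"tx":0,"ty":-4,"tz":2,"ax":0,"ay":0,"az":0,"claw":0.1},
    {"tx":0,"ty":-3,"tz":2,"ax":0,"ay":0,"az":0,"claw":0.1},
    {"tx":0,"ty":0,"tz":0,"ax":0,"ay":0,"az":0,"claw":0.1},
    {"tx":0,"ty":0,"tz":0,"ax":0,"ay":0,"az":0,"claw":0.1},
    {"tx":0,"ty":0,"tz":0,"ax":0,"ay":0,"az":0,"claw":0.1},
    {"tx":0,"ty":0,"tz":0,"ax":0,"ay":0,"az":0,"claw":0.1},
  ],
)

```text
time: 25.55
position: [0.4366, 0.0186, 0.1997]
tool_rot: [0.006, 0.748, 0.664, 0.004]
force: [5.8, -6.1, 16.9]
opening: 0.0093
```

```bash
python3 - <<'E'
from h import *
p,M,o=state(); v=p-HINGE; print(p,np.linalg.norm([v@EX,v[2]]),np.arctan2(v[2],v@EX),v@EY,o['force'],o['opening'])
c=cam('side'); save(c,'d7');im=cv2.cvtColor(c['pixels'][150:270,260:380],cv2.COLOR_RGB2BGR); cv2.imwrite('pics/d7z.png',cv2.resize(im,None,fx=5,fy=5))
E
```

```text
[0.43660615 0.01859217 0.19966282] 0.17155603652809084 2.0815333732176597 -0.0010445483302312212 [ 5.79491637 -6.08038713 16.87614961] 0.009319891713234456
```

View pics/d7z.png

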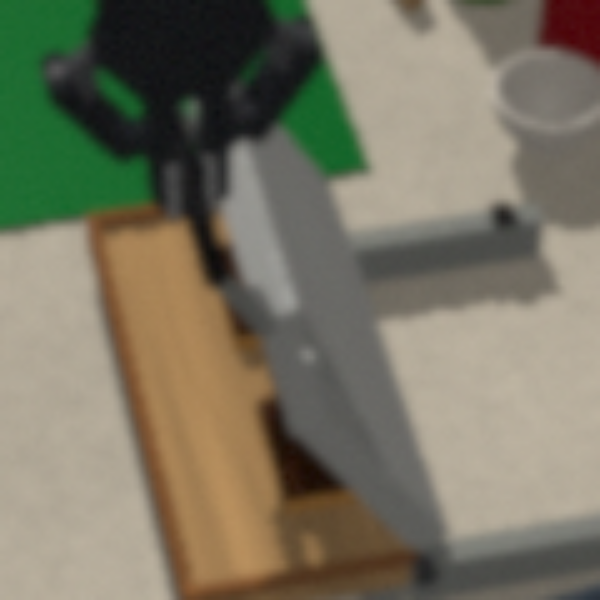

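At the stop. Swinging back, slowly at first.

```bash
python3 - <<'E'
from h import *
arc(2.1,1.6,10); arc(1.6,1.0,10); arc(1,0,13)
E
```

```text
[(7.0, -4.0), (8.0, -4.0), (7.0, -3.0), (8.0, -3.0), (8.0, -2.0), (8.0, -2.0), (9.0, -2.0), (8.0, -1.0), (8.0, -1.0), (8.0, -1.0)] [ 79. -23.]
[(10.0, 0.0), (10.0, 1.0), (10.0, 1.0), (10.0, 2.0), (10.0, 2.0), (9.0, 3.0), (9.0, 4.0), (10.0, 4.0), (9.0, 4.0), (8.0, 5.0)] [95. 26.]
[(11.0, 7.0), (9.0, 8.0), (10.0, 9.0), (8.0, 10.0), (8.0, 10.0), (7.0, 11.0), (6.0, 11.0), (6.0, 12.0), (4.0, 12.0), (3.0, 12.0), (3.0, 13.0), (1.0, 13.0), (1.0, 13.0)] [ 77. 141.]
```

apply_moves(
  moves=[
    {"tx":0,"ty":4,"tz":-2,"ax":0,"ay":0,"az":0,"claw":0.1},
    {"tx":0,"ty":4,"tz":-3,"ax":0,"ay":0,"az":0,"claw":0.1},
    {"tx":0,"ty":7,"tz":-4,"ax":0,"ay":0,"az":0,"claw":0.1},
    {"tx":0,"ty":7,"tz":-4,"ax":0,"ay":0,"az":0,"claw":0.1},
  ],
)

```text
time: 26.0
position: [0.4481, 0.0173, 0.206]
tool_rot: [-0.004, 0.748, 0.664, -0.005]
force: [-0.8, -5.3, -10.1]
opening: 0.0097
```

```bash
python3 - <<'E'
from h import *
p,M,o=state(); v=p-HINGE; print(p,np.linalg.norm([v@EX,v[2]]),np.arctan2(v[2],v@EX),v@EY,o['force'],o['opening'])
c=cam('side'); save(c,'d8');im=cv2.cvtColor(c['pixels'][150:270,260:380],cv2.COLOR_RGB2BGR); cv2.imwrite('pics/d8z.png',cv2.resize(im,None,fx=5,fy=5))
E
```

```text
[0.44813905 0.01725543 0.20600847] 0.17192646945624074 2.0045039341681203 -0.0010063438794148951 [ -0.8369216   -5.33800721 -10.12389339] 0.009681167266677199
```

View pics/d8z.png

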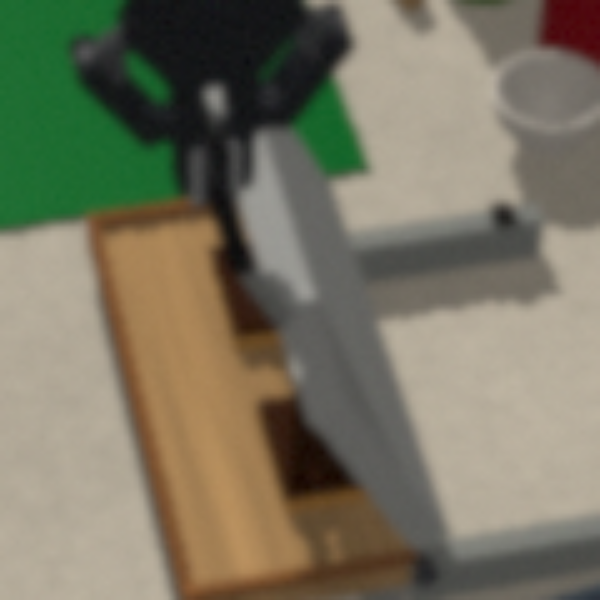

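Both wafers are chocolate up, with dark faces at (245,295) and (305,450). Continuing back.

apply_moves(
  moves=[
    {"tx":0,"ty":7,"tz":-3,"ax":0,"ay":0,"az":0,"claw":0.1},
    {"tx":0,"ty":8,"tz":-3,"ax":0,"ay":0,"az":0,"claw":0.1},
    {"tx":0,"ty":8,"tz":-2,"ax":0,"ay":0,"az":0,"claw":0.1},
    {"tx":0,"ty":8,"tz":-2,"ax":0,"ay":0,"az":0,"claw":0.1},
    {"tx":0,"ty":9,"tz":-2,"ax":0,"ay":0,"az":0,"claw":0.1},
    {"tx":0,"ty":8,"tz":-1,"ax":0,"ay":0,"az":0,"claw":0.1},
    {"tx":0,"ty":8,"tz":-1,"ax":0,"ay":0,"az":0,"claw":0.1},
    {"tx":0,"ty":8,"tz":-1,"ax":0,"ay":0,"az":0,"claw":0.1},
  ],
)

```text
time: 26.85
position: [0.5118, 0.0101, 0.2235]
tool_rot: [-0.003, 0.748, 0.664, -0.004]
force: [-4.7, -3.1, 4.7]
opening: 0.0096
```

```bash
python3 - <<'E'
from h import *
p,M,o=state(); v=p-HINGE; print(p,np.linalg.norm([v@EX,v[2]]),np.arctan2(v[2],v@EX),v@EY,o['force'],o['opening'])
E
```

```text
[0.51177498 0.01014272 0.22349632] 0.17369091338071374 1.6181370491995353 -0.0005342736989003383 [-4.74753519 -3.08663443  4.72193064] 0.009639057494911533
```

apply_moves(
  moves=[
    {"tx":0,"ty":10,"tz":0,"ax":0,"ay":0,"az":0,"claw":0.1},
    {"tx":0,"ty":10,"tz":1,"ax":0,"ay":0,"az":0,"claw":0.1},
    {"tx":0,"ty":10,"tz":1,"ax":0,"ay":0,"az":0,"claw":0.1},
    {"tx":0,"ty":10,"tz":2,"ax":0,"ay":0,"az":0,"claw":0.1},
    {"tx":0,"ty":10,"tz":2,"ax":0,"ay":0,"az":0,"claw":0.1},
    {"tx":0,"ty":9,"tz":3,"ax":0,"ay":0,"az":0,"claw":0.1},
    {"tx":0,"ty":9,"tz":4,"ax":0,"ay":0,"az":0,"claw":0.1},
    {"tx":0,"ty":10,"tz":4,"ax":0,"ay":0,"az":0,"claw":0.1},
    {"tx":0,"ty":9,"tz":4,"ax":0,"ay":0,"az":0,"claw":0.1},
    {"tx":0,"ty":8,"tz":5,"ax":0,"ay":0,"az":0,"claw":0.1},
  ],
)

```text
time: 27.85
position: [0.6111, -0.0011, 0.1964]
tool_rot: [-0.001, 0.748, 0.664, -0.0]
force: [-2.3, -1.6, 0.9]
opening: 0.0097
```

apply_moves(
  moves=[
    {"tx":0,"ty":11,"tz":7,"ax":0,"ay":0,"az":0,"claw":0.1},
    {"tx":0,"ty":9,"tz":8,"ax":0,"ay":0,"az":0,"claw":0.1},
    {"tx":0,"ty":10,"tz":9,"ax":0,"ay":0,"az":0,"claw":0.1},
    {"tx":0,"ty":8,"tz":10,"ax":0,"ay":0,"az":0,"claw":0.1},
    {"tx":0,"ty":8,"tz":10,"ax":0,"ay":0,"az":0,"claw":0.1},
    {"tx":0,"ty":7,"tz":11,"ax":0,"ay":0,"az":0,"claw":0.1},
    {"tx":0,"ty":6,"tz":11,"ax":0,"ay":0,"az":0,"claw":0.1},
    {"tx":0,"ty":6,"tz":12,"ax":0,"ay":0,"az":0,"claw":0.1},
  ],
)

```text
time: 28.65
position: [0.6759, -0.0086, 0.1184]
tool_rot: [-0.0, 0.748, 0.664, 0.0]
force: [0.5, 2.1, 1.7]
opening: 0.0098
```

```bash
python3 - <<'E'
from h import *
p,M,o=state(); v=p-HINGE; print(p,np.linalg.norm([v@EX,v[2]]),np.arctan2(v[2],v@EX),v@EY,o['force'],o['opening'])
E
```

```text
[ 0.67593228 -0.00860287  0.11844642] 0.17127375415550655 0.411115025154259 0.0002888833539170032 [0.52943387 2.11105463 1.74774106] 0.009768052280782482
```

apply_moves(
  moves=[
    {"tx":0,"ty":4,"tz":12,"ax":0,"ay":0,"az":0,"claw":0.1},
    {"tx":0,"ty":3,"tz":12,"ax":0,"ay":0,"az":0,"claw":0.1},
    {"tx":0,"ty":2,"tz":12,"ax":0,"ay":0,"az":0,"claw":0.1},
    {"tx":0,"ty":1,"tz":12,"ax":0,"ay":0,"az":0,"claw":0.1},
    {"tx":0,"ty":1,"tz":8,"ax":0,"ay":0,"az":0,"claw":0.1},
    {"tx":0,"ty":0,"tz":5,"ax":0,"ay":0,"az":0,"claw":0.1},
    {"tx":0,"ty":0,"tz":4,"ax":0,"ay":0,"az":0,"claw":0.1},
    {"tx":0,"ty":0,"tz":0,"ax":0,"ay":0,"az":0,"claw":0.1},
  ],
)

```text
time: 29.45
position: [0.6865, -0.0099, 0.0595]
tool_rot: [0.001, 0.748, 0.664, 0.001]
force: [-7.9, 4.5, 25.4]
opening: 0.0098
```

apply_moves(
  moves=[
    {"tx":0,"ty":0,"tz":2,"ax":0,"ay":0,"az":0,"claw":0.1},
    {"tx":0,"ty":0,"tz":0,"ax":0,"ay":0,"az":0,"claw":0.1},
  ],
)

```text
time: 29.65
position: [0.6865, -0.0099, 0.0594]
tool_rot: [0.001, 0.748, 0.664, 0.001]
force: [-10.8, 5.0, 33.1]
opening: 0.0098
```

apply_moves(
  moves=[
    {"tx":0,"ty":0,"tz":-4,"ax":0,"ay":0,"az":0,"claw":0.5},
    {"tx":0,"ty":0,"tz":0,"ax":0,"ay":0,"az":0,"claw":0.5},
    {"tx":0,"ty":0,"tz":0,"ax":0,"ay":0,"az":0,"claw":0.5},
    {"tx":0,"ty":0,"tz":-15,"ax":0,"ay":0,"az":0,"claw":0.5},
    {"tx":0,"ty":0,"tz":-40,"ax":0,"ay":0,"az":0,"claw":0.5},
    {"tx":0,"ty":-40,"tz":-40,"ax":0,"ay":0,"az":0,"claw":0.5},
    {"tx":-20,"ty":-40,"tz":-30,"ax":0,"ay":0,"az":0,"claw":0.5},
    {"tx":-20,"ty":-40,"tz":-30,"ax":0,"ay":0,"az":0,"claw":0.5},
    {"tx":-20,"ty":-40,"tz":0,"ax":0,"ay":0,"az":0,"claw":0.5},
    {"tx":0,"ty":0,"tz":0,"ax":0,"ay":0,"az":0,"claw":0.5},
  ],
)

```text
time: 30.65
position: [0.5253, -0.0502, 0.2034]
tool_rot: [-0.001, 0.749, 0.663, -0.002]
force: [0.6, 0.2, -0.3]
opening: 0.0425
```

```bash
python3 - <<'E'
from h import *
for n in ('wrist','side'):
    c=cam(n); save(c,n+'9')
im=cv2.cvtColor(c['pixels'][150:270,260:420],cv2.COLOR_RGB2BGR); cv2.imwrite('pics/d9z.png',cv2.resize(im,None,fx=4,fy=4))
plan([])
E
```

```text
now [ 0.5306 -0.0497  0.2032] yaw -6.92 tilt 0.1 t 30.75 open 0.0428
```

View pics/wrist9.png

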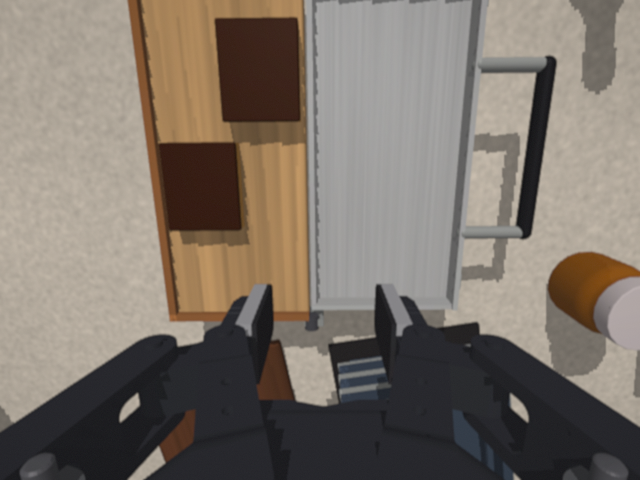

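View pics/d9z.png

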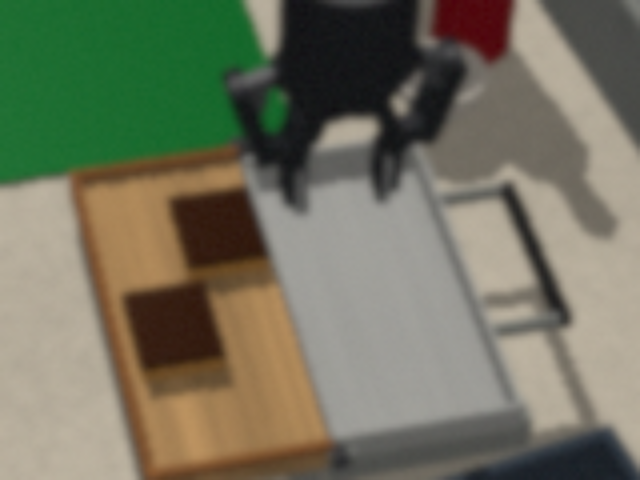

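The pan is lowered and empty. Both wafers lie chocolate up on the landing board, at wrist pixels (259,70) and (200,186). Next I'll look at the trays from above.

```bash
python3 - <<'E'
from h import *
plan([(.5,-.42,.27,3,11)])
w=load('wrist9')
wafers(w,.065,lo=(0,60,15),hi=(15,255,75))
E
```

```text
now [ 0.5306 -0.0497  0.2032] yaw -6.92 tilt 0.1 t 30.75 open 0.0428
[{tx: -34, ty: 1, tz: -6, az: -0.9}, {tx: -34, ty: 1, tz: -6, az: -0.9}, {tx: -33, tz: -6, az: -0.9}, {tx: -34, tz: -6, az: -0.9}, {tx: -34, ty: -1, tz: -6, az: -0.9}, {tx: -34, ty: -1, tz: -6, az: -0.9}, {tx: -33, ty: -2, tz: -7, az: -0.9}, {tx: -34, ty: -2, tz: -6, az: -0.9}, {tx: -34, ty: -3, tz: -6, az: -0.9}, {tx: -33, ty: -4, tz: -6, az: -0.9}, {tx: -34, ty: -4, tz: -6, az: -0.9}] end [ 0.4999 -0.4202  0.2702] 3.0
px [275. 369.] xy 466.5 -162.9 size 57.9 30.0 longdir -85.9
px [251.  60.] xy 496.4 65.6 size 62.8 53.1 longdir 83.3
```

apply_moves(
  moves=[
    {"tx":-34,"ty":1,"tz":-6,"ax":0,"ay":0,"az":-0.9,"claw":0.5},
    {"tx":-34,"ty":1,"tz":-6,"ax":0,"ay":0,"az":-0.9,"claw":0.5},
    {"tx":-34,"ty":0,"tz":-6,"ax":0,"ay":0,"az":-0.9,"claw":0.5},
    {"tx":-34,"ty":0,"tz":-6,"ax":0,"ay":0,"az":-0.9,"claw":0.5},
    {"tx":-34,"ty":-1,"tz":-6,"ax":0,"ay":0,"az":-0.9,"claw":0.5},
    {"tx":-34,"ty":-1,"tz":-6,"ax":0,"ay":0,"az":-0.9,"claw":0.5},
    {"tx":-34,"ty":-2,"tz":-6,"ax":0,"ay":0,"az":-0.9,"claw":0.5},
    {"tx":-34,"ty":-2,"tz":-6,"ax":0,"ay":0,"az":-0.9,"claw":0.5},
    {"tx":-34,"ty":-3,"tz":-6,"ax":0,"ay":0,"az":-0.9,"claw":0.5},
    {"tx":-33,"ty":-4,"tz":-6,"ax":0,"ay":0,"az":-0.9,"claw":0.5},
    {"tx":-33,"ty":-4,"tz":-6,"ax":0,"ay":0,"az":-0.9,"claw":0.5},
    {"tx":0,"ty":0,"tz":0,"ax":0,"ay":0,"az":0,"claw":0.5},
  ],
)

```text
time: 31.95
position: [0.5016, -0.4263, 0.2678]
tool_rot: [0.002, 0.689, 0.725, -0.001]
force: [-0.3, 0.6, -0.5]
opening: 0.043
```

apply_moves(
  moves=[
    {"tx":0,"ty":0,"tz":0,"ax":0,"ay":0,"az":0,"claw":0.5},
    {"tx":0,"ty":0,"tz":0,"ax":0,"ay":0,"az":0,"claw":0.5},
    {"tx":0,"ty":0,"tz":0,"ax":0,"ay":0,"az":0,"claw":0.5},
  ],
)

```text
time: 32.25
position: [0.5011, -0.4195, 0.268]
tool_rot: [-0.0, 0.688, 0.726, 0.0]
force: [0.3, 0.6, -0.3]
opening: 0.0428
```

```bash
python3 - <<'E'
from h import *
c=cam('wrist'); save(c,'w12'); plan([])
s=cam('scene'); save(s,'s12')
im=cv2.cvtColor(s['pixels'][180:330,270:430],cv2.COLOR_RGB2BGR); cv2.imwrite('pics/s12z.png',cv2.resize(im,None,fx=4,fy=4))
E
```

```text
now [ 0.501  -0.4196  0.2682] yaw 3.14 tilt 0.04 t 32.3 open 0.0427
```

View pics/w12.png

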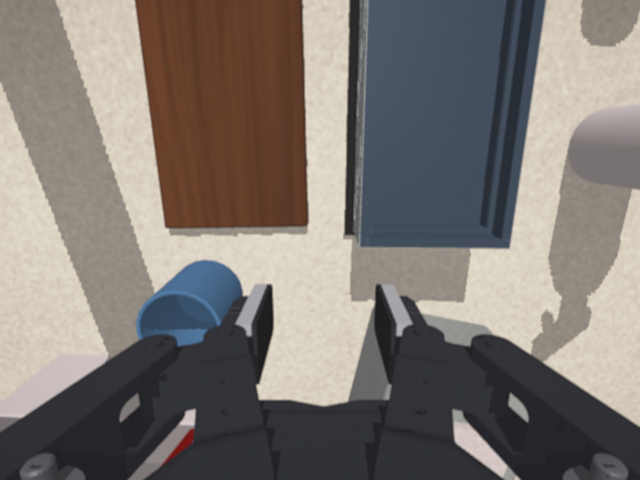

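View pics/s12z.png

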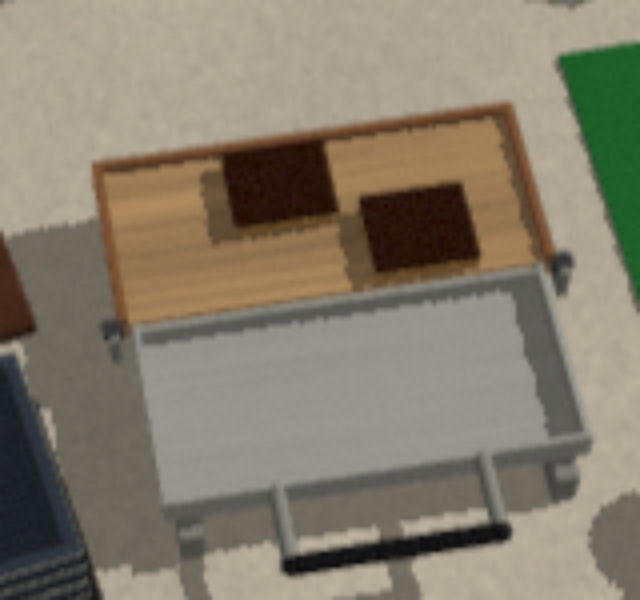

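```bash
python3 - <<'E'
from h import *
w=load('w12');s=load('scene0');d=load('side0')
for nm,pw,ps,pd in (('T--',(360,246),(165.7,301),(410.7,362.7)),('T+-',(509.5,247),(177.3,353.3),(467.7,341.7)),('B--',(166,228),(157.3,244.3),(322.3,415)),('B+-',(307,226),(169.3,295.7),(387.3,387.7))):
    print(nm,tri(w,pw,s,ps)[0].round(4),tri(w,pw,d,pd)[0].round(4),onz(w,*pw,.08 if nm[0]=='T' else .012).round(4))
print(onz(w,137,0,.012),onz(w,303,0,.012),onz(w,545,0,.08),onz(w,368,0,.08))
z=w['pixels']; cv2.imwrite('pics/w12z.png',cv2.resize(cv2.cvtColor(z[0:260,330:560],cv2.COLOR_RGB2BGR),None,fx=3,fy=2.3))
plan([(.50,-.31,.22,3,4)])
E
```

```text
T-- [ 0.5362 -0.4403  0.0782] [ 0.5325 -0.4391  0.083 ] [ 0.5358 -0.441   0.08  ]
T+- [ 0.6678 -0.4329  0.0825] [ 0.665  -0.4333  0.0844] [ 0.6692 -0.4346  0.08  ]
B-- [ 0.3349 -0.4503  0.0109] [ 0.3335 -0.4529  0.0089] [ 0.3344 -0.4518  0.012 ]
B+- [ 0.4854 -0.4414  0.0075] [ 0.4847 -0.4417  0.0085] [ 0.4854 -0.4412  0.012 ]
[ 0.32041269 -0.23727286  0.012     ] [ 0.47256158 -0.22887723  0.012     ] [ 0.65918366 -0.24104558  0.08      ] [ 0.52608733 -0.24838988  0.08      ]
now [ 0.501  -0.4197  0.2684] yaw 3.13 tilt 0.02 t 32.35 open 0.0428
[{tx: 27, ty: 1, tz: 12}, {tx: 28, ty: 2, tz: 12, az: 0.1}, {tx: 27, ty: 1, tz: 12}, {tx: 28, ty: 1, tz: 12}] end [ 0.5    -0.3096  0.2204] 3.0
```

apply_moves(
  moves=[
    {"tx":25,"ty":-1,"tz":0,"ax":0,"ay":0,"az":0,"claw":0.5},
    {"tx":25,"ty":-1,"tz":0,"ax":0,"ay":0,"az":0,"claw":0.5},
    {"tx":25,"ty":-1,"tz":0,"ax":0,"ay":0,"az":0,"claw":0.5},
    {"tx":0,"ty":0,"tz":0,"ax":0,"ay":0,"az":0,"claw":0.5},
    {"tx":0,"ty":0,"tz":0,"ax":0,"ay":0,"az":0,"claw":0.5},
    {"tx":0,"ty":0,"tz":0,"ax":0,"ay":0,"az":0,"claw":0.5},
    {"tx":0,"ty":0,"tz":0,"ax":0,"ay":0,"az":0,"claw":0.5},
  ],
)

```text
time: 33.05
position: [0.4937, -0.3469, 0.2682]
tool_rot: [0.0, 0.688, 0.725, -0.0]
force: [-0.3, -0.6, -0.2]
opening: 0.0428
```

```bash
python3 - <<'E'
from h import *
c=cam('wrist'); save(c,'w13'); plan([])
E
```

```text
now [ 0.4937 -0.3469  0.2681] yaw 3.01 tilt 0.01 t 33.1 open 0.0428
```

View pics/w13.png

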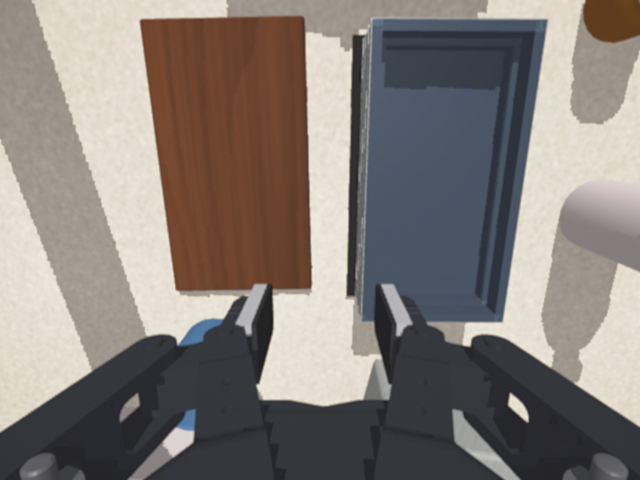

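The full tray and board are visible: tray corners at (371,19), (546,20), (361,321) and (502,321), board corners at (141,20), (304,16), (177,291) and (311,289).

```bash
python3 - <<'E'
from h import *
w=load('w13')
# refine corners by line fits on masks
hsv=cv2.cvtColor(w['pixels'],cv2.COLOR_RGB2HSV)
def rep(nm,pts,z):
    X=np.array([onz(w,*p,z) for p in pts]); a=X[0]-X[2]; b=X[1]-X[3]; dx=X[1]-X[0]; dx2=X[3]-X[2]
    ang=lambda v:np.degrees(np.arctan2(-v[0],v[1])).round(2)
    print(nm,X.mean(0).round(4),'len',[round(np.linalg.norm(v)*1000,1) for v in (a,b,dx,dx2)],'yaw',ang(a),ang(b),[np.degrees(np.arctan2(v[1],v[0])).round(2) for v in (dx,dx2)])
for z in (.078,.082): rep('tray',[(371,19),(546.5,20),(361,321),(502,321.5)],z)
rep('board',[(141,20),(304,16),(177,291),(311,289)],.012)
w=load('w12')
print(onz(w,*(360,246),.082),onz(w,*(509.5,247),.082))
E
```

```text
tray [ 0.5964 -0.3125  0.078 ] len [np.float64(255.9), np.float64(255.7), np.float64(134.8), np.float64(134.5)] yaw 2.89 2.82 [np.float64(2.76), np.float64(2.83)]
tray [ 0.595 -0.312  0.082] len [np.float64(252.6), np.float64(252.4), np.float64(133.1), np.float64(132.8)] yaw 2.89 2.82 [np.float64(2.76), np.float64(2.83)]
board [ 0.4009 -0.3108  0.012 ] len [np.float64(271.6), np.float64(272.5), np.float64(151.6), np.float64(151.0)] yaw 4.02 3.9 [np.float64(4.3), np.float64(3.97)]
[ 0.53555762 -0.44046627  0.082     ] [ 0.66809103 -0.43404569  0.082     ]
```

```bash
python3 - <<'E'
from h import *
plan([(.5331,-.315,.13,2.8,5)])
E
```

```text
now [ 0.4937 -0.3469  0.2681] yaw 3.01 tilt 0.01 t 33.1 open 0.0428
[{tx: 6, ty: 8, tz: 28}, {tx: 6, ty: 8, tz: 27, az: 0.1}, {tx: 6, ty: 9, tz: 28}, {tx: 6, ty: 8, tz: 28, az: 0.1}, {tx: 6, ty: 8, tz: 27}] end [ 0.5331 -0.3148  0.1301] 2.8
```

apply_moves(
  moves=[
    {"tx":6,"ty":8,"tz":28,"ax":0,"ay":0,"az":0.1,"claw":0.5},
    {"tx":6,"ty":8,"tz":28,"ax":0,"ay":0,"az":0.1,"claw":0.5},
    {"tx":6,"ty":8,"tz":28,"ax":0,"ay":0,"az":0,"claw":0.5},
    {"tx":6,"ty":8,"tz":28,"ax":0,"ay":0,"az":0,"claw":0.5},
    {"tx":6,"ty":9,"tz":26,"ax":0,"ay":0,"az":0,"claw":0.5},
    {"tx":0,"ty":0,"tz":0,"ax":0,"ay":0,"az":0,"claw":0.5},
    {"tx":0,"ty":0,"tz":0,"ax":0,"ay":0,"az":0,"claw":0.5},
  ],
)

```text
time: 33.8
position: [0.5329, -0.3146, 0.1302]
tool_rot: [-0.0, 0.689, 0.725, -0.0]
force: [0.1, -1.1, 0.3]
opening: 0.0428
```

```bash
python3 - <<'E'
from h import *
c=cam('wrist'); save(c,'w14'); plan([(.5331,-.315,.087,2.8,4)])
E
```

```text
now [ 0.5334 -0.3151  0.1313] yaw 2.84 tilt 0.09 t 33.85 open 0.0426
[{tz: 11}, {tz: 11}, {tz: 11}, {tz: 11}] end [ 0.5334 -0.3151  0.0873] 2.8
```

View pics/w14.png

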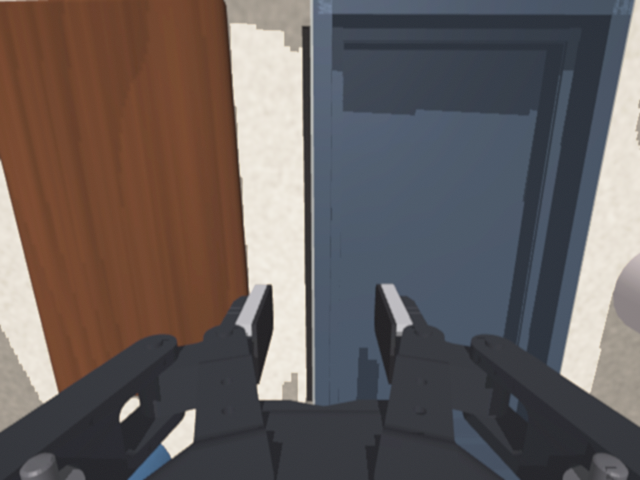

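The rim is centred between the jaws, at columns 313–331.

apply_moves(
  moves=[
    {"tx":0,"ty":0,"tz":11,"ax":0,"ay":0,"az":0,"claw":0.4},
    {"tx":0,"ty":0,"tz":11,"ax":0,"ay":0,"az":0,"claw":0.4},
    {"tx":0,"ty":0,"tz":11,"ax":0,"ay":0,"az":0,"claw":0.4},
    {"tx":0,"ty":0,"tz":10,"ax":0,"ay":0,"az":0,"claw":0.4},
    {"tx":0,"ty":0,"tz":0,"ax":0,"ay":0,"az":0,"claw":0.4},
    {"tx":0,"ty":0,"tz":0,"ax":0,"ay":0,"az":0,"claw":0.2},
    {"tx":0,"ty":0,"tz":0,"ax":0,"ay":0,"az":0,"claw":0.0},
    {"tx":0,"ty":0,"tz":0,"ax":0,"ay":0,"az":0,"claw":0.0},
    {"tx":0,"ty":0,"tz":0,"ax":0,"ay":0,"az":0,"claw":0.0},
    {"tx":0,"ty":0,"tz":0,"ax":0,"ay":0,"az":0,"claw":0.0},
  ],
  force=90,
)

```text
time: 34.85
position: [0.5333, -0.3142, 0.0878]
tool_rot: [0.0, 0.689, 0.724, 0.0]
force: [-0.1, 0.6, 1.7]
opening: 0.0054
```

```bash
python3 - <<'E'
from h import *
plan([]); print(ctrl.observe()['force'])
E
```

```text
now [ 0.5333 -0.3142  0.0878] yaw 2.85 tilt 0.06 t 34.85 open 0.0054
[-0.14451355  0.62287096  1.66838718]
```

apply_moves(
  moves=[
    {"tx":0,"ty":0,"tz":-2,"ax":0,"ay":0,"az":0,"claw":0},
    {"tx":0,"ty":0,"tz":-3,"ax":0,"ay":0,"az":0,"claw":0},
    {"tx":0,"ty":0,"tz":-3,"ax":0,"ay":0,"az":0,"claw":0},
    {"tx":0,"ty":0,"tz":-3,"ax":0,"ay":0,"az":0,"claw":0},
    {"tx":0,"ty":0,"tz":-3,"ax":0,"ay":0,"az":0,"claw":0},
    {"tx":0,"ty":0,"tz":-3,"ax":0,"ay":0,"az":0,"claw":0},
    {"tx":0,"ty":0,"tz":-3,"ax":0,"ay":0,"az":0,"claw":0},
    {"tx":0,"ty":0,"tz":-3,"ax":0,"ay":0,"az":0,"claw":0},
    {"tx":0,"ty":0,"tz":-3,"ax":0,"ay":0,"az":0,"claw":0},
    {"tx":0,"ty":0,"tz":-4,"ax":0,"ay":0,"az":0,"claw":0},
    {"tx":0,"ty":0,"tz":-5,"ax":0,"ay":0,"az":0,"claw":0},
    {"tx":0,"ty":0,"tz":-5,"ax":0,"ay":0,"az":0,"claw":0},
  ],
)

```text
time: 36.05
position: [0.5331, -0.314, 0.1278]
tool_rot: [0.0, 0.689, 0.725, 0.0]
force: [0.5, -0.4, -2.6]
opening: 0.0055
```

```bash
python3 - <<'E'
from h import *
plan([]); o=ctrl.observe(); print(o['force'],o['torque'])
c=cam('side'); save(c,'d10');im=cv2.cvtColor(c['pixels'][220:420,260:480],cv2.COLOR_RGB2BGR); cv2.imwrite('pics/d10z.png',cv2.resize(im,None,fx=3,fy=3))
c=cam('wrist'); save(c,'w15')
E
```

```text
now [ 0.5331 -0.314   0.1278] yaw 2.86 tilt 0.01 t 36.05 open 0.0055
[ 0.53351187 -0.36710064 -2.55250063] [-0.01116194  0.14182241 -0.05273959]
```

View pics/d10z.png

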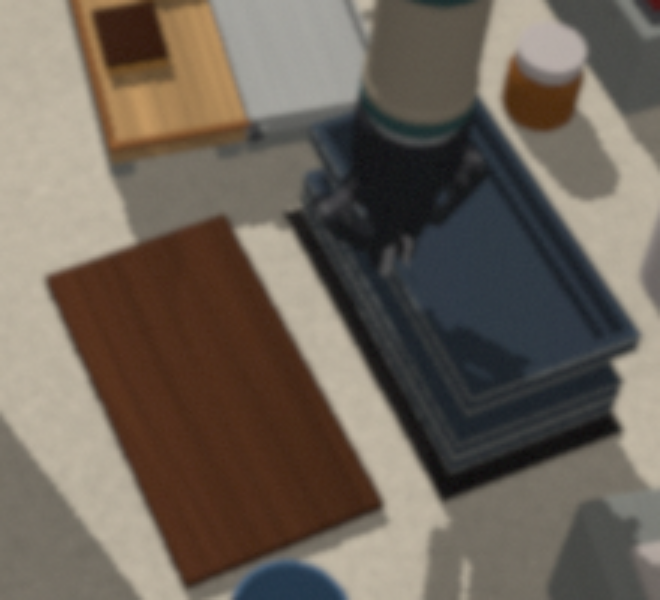

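View pics/w15.png

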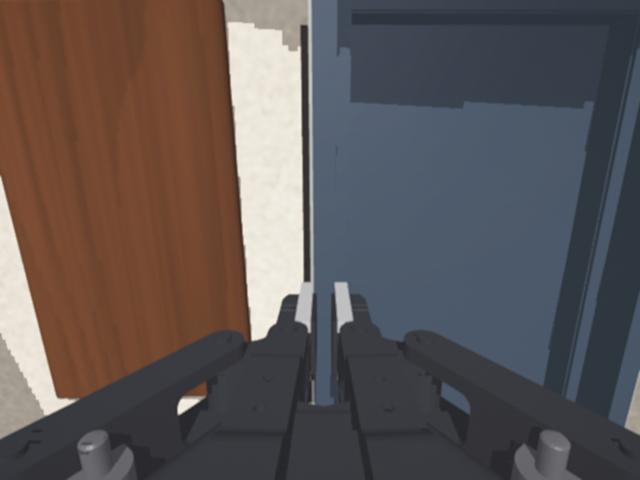

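Only the top tray has come up, and it is level. I'm checking the mug clearance and planning the transfer.

```bash
python3 - <<'E'
from h import *
s=load('scene0');w=load('w12')
print(onz(s,124,240,.09),onz(s,124,282,0),onz(w,190,310,.09))
plan([(.5331,-.314,.15,2.86,2),(.3391,-.3137,.15,3.9,9),(.3391,-.3137,.058,3.9,8)])
E
```

```text
[ 0.35603692 -0.50972405  0.09      ] [ 0.41318914 -0.54229204  0.        ] [ 0.38544165 -0.50703825  0.09      ]
now [ 0.5335 -0.3144  0.1284] yaw 2.85 tilt 0.11 t 36.15 open 0.0055
[{tz: -11}, {tz: -11}] end [ 0.5335 -0.3144  0.1504] 2.9
[{tx: 1, ty: -22, az: -0.1}, {tx: 1, ty: -21, az: -0.1}, {tx: 2, ty: -22, az: -0.1}, {tx: 1, ty: -21, az: -0.2}, {tx: 1, ty: -22, az: -0.1}, {tx: 2, ty: -21, az: -0.1}, {tx: 1, ty: -22, az: -0.1}, {tx: 1, ty: -22, az: -0.1}, {tx: 2, ty: -21, az: -0.1}] end [ 0.3392 -0.3136  0.1504] 3.9
[{tz: 12}, {tz: 11}, {tz: 12}, {tz: 11}, {tz: 12}, {tz: 11}, {tz: 12}, {tz: 11}] end [ 0.3392 -0.3136  0.0584] 3.9
```

apply_moves(
  moves=[
    {"tx":0,"ty":0,"tz":-11,"ax":0,"ay":0,"az":0,"claw":0},
    {"tx":0,"ty":0,"tz":-11,"ax":0,"ay":0,"az":0,"claw":0},
    {"tx":1,"ty":-21,"tz":0,"ax":0,"ay":0,"az":-0.1,"claw":0},
    {"tx":1,"ty":-21,"tz":0,"ax":0,"ay":0,"az":-0.1,"claw":0},
    {"tx":2,"ty":-22,"tz":0,"ax":0,"ay":0,"az":-0.1,"claw":0},
    {"tx":1,"ty":-21,"tz":0,"ax":0,"ay":0,"az":-0.2,"claw":0},
    {"tx":1,"ty":-22,"tz":0,"ax":0,"ay":0,"az":-0.1,"claw":0},
    {"tx":2,"ty":-21,"tz":0,"ax":0,"ay":0,"az":-0.1,"claw":0},
    {"tx":1,"ty":-22,"tz":0,"ax":0,"ay":0,"az":-0.1,"claw":0},
    {"tx":1,"ty":-22,"tz":0,"ax":0,"ay":0,"az":-0.1,"claw":0},
    {"tx":1,"ty":-21,"tz":0,"ax":0,"ay":0,"az":-0.1,"claw":0},
    {"tx":0,"ty":0,"tz":0,"ax":0,"ay":0,"az":0,"claw":0},
  ],
)

```text
time: 37.35
position: [0.3376, -0.3137, 0.1502]
tool_rot: [-0.0, 0.684, 0.73, -0.0]
force: [0.4, -0.8, -2.4]
opening: 0.0058
```

apply_moves(
  moves=[
    {"tx":0,"ty":0,"tz":12,"ax":0,"ay":0,"az":0,"claw":0},
    {"tx":0,"ty":0,"tz":12,"ax":0,"ay":0,"az":0,"claw":0},
    {"tx":0,"ty":0,"tz":12,"ax":0,"ay":0,"az":0,"claw":0},
    {"tx":0,"ty":0,"tz":12,"ax":0,"ay":0,"az":0,"claw":0},
    {"tx":0,"ty":0,"tz":12,"ax":0,"ay":0,"az":0,"claw":0},
    {"tx":0,"ty":0,"tz":8,"ax":0,"ay":0,"az":0,"claw":0},
    {"tx":0,"ty":0,"tz":0,"ax":0,"ay":0,"az":0,"claw":0},
    {"tx":0,"ty":0,"tz":0,"ax":0,"ay":0,"az":0,"claw":0},
  ],
)

```text
time: 38.15
position: [0.3403, -0.3145, 0.0817]
tool_rot: [0.0, 0.683, 0.731, 0.0]
force: [-0.1, 1.0, -1.8]
opening: 0.0057
```

```bash
python3 - <<'E'
from h import *
for n in ('side','scene'):
    c=cam(n); save(c,n+'16'); 
    x,y=(260,260) if n=='side' else (140,190)
    im=cv2.cvtColor(c['pixels'][y:y+170,x:x+200],cv2.COLOR_RGB2BGR); cv2.imwrite('pics/%s16z.png'%n,cv2.resize(im,None,fx=3.5,fy=3.5))
plan([(.3391,-.3137,.056,3.9,3)]); print(ctrl.observe()['force'])
E
```

```text
now [ 0.3403 -0.3147  0.082 ] yaw 3.85 tilt 0.09 t 38.25 open 0.0058
[{tz: 9}, {tx: 1, ty: -1, tz: 8}, {tz: 9}] end [ 0.3392 -0.3137  0.056 ] 3.9
[-0.35534545  0.20518854 -1.89133256]
```

View pics/side16z.png

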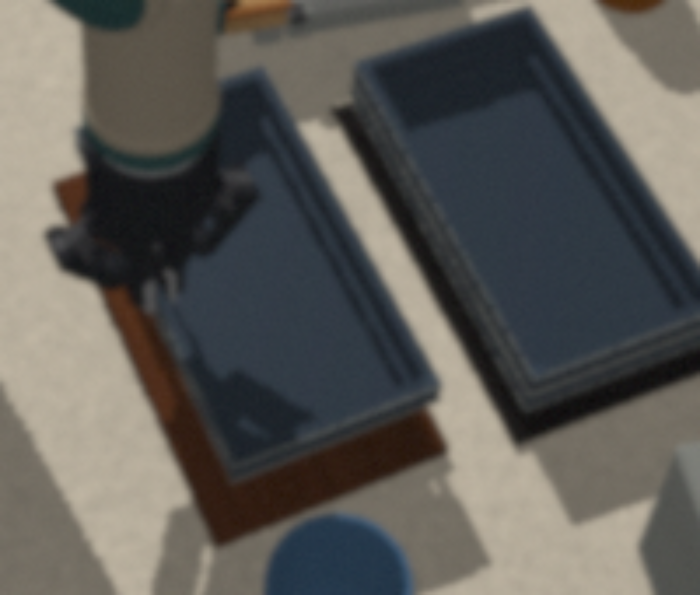

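View pics/scene16z.png

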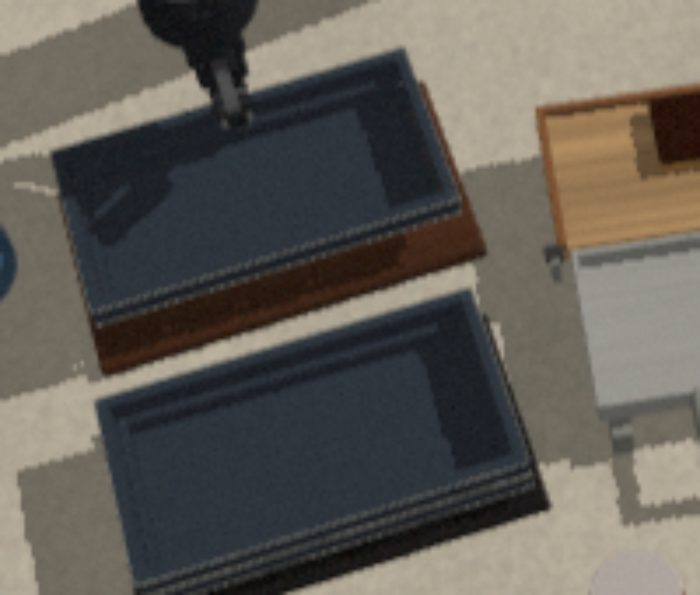

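apply_moves(
  moves=[
    {"tx":0,"ty":-1,"tz":8,"ax":0,"ay":0,"az":0,"claw":0},
    {"tx":0,"ty":0,"tz":8,"ax":0,"ay":0,"az":0,"claw":0},
    {"tx":0,"ty":0,"tz":5,"ax":0,"ay":0,"az":0,"claw":0},
    {"tx":0,"ty":0,"tz":3,"ax":0,"ay":0,"az":0,"claw":0},
    {"tx":0,"ty":0,"tz":0,"ax":0,"ay":0,"az":0,"claw":0},
    {"tx":0,"ty":0,"tz":0,"ax":0,"ay":0,"az":0,"claw":0},
  ],
)

```text
time: 38.85
position: [0.3387, -0.3143, 0.0572]
tool_rot: [-0.0, 0.683, 0.73, 0.0]
force: [-0.4, -0.1, -3.4]
opening: 0.0054
```

apply_moves(
  moves=[
    {"tx":0,"ty":0,"tz":1,"ax":0,"ay":0,"az":0,"claw":0},
    {"tx":0,"ty":0,"tz":1,"ax":0,"ay":0,"az":0,"claw":0},
    {"tx":0,"ty":0,"tz":0,"ax":0,"ay":0,"az":0,"claw":0},
  ],
)

```text
time: 39.15
position: [0.3387, -0.3142, 0.0553]
tool_rot: [0.0, 0.683, 0.73, 0.0]
force: [0.3, 0.5, -1.6]
opening: 0.0058
```

apply_moves(
  moves=[
    {"tx":0,"ty":0,"tz":1,"ax":0,"ay":0,"az":0,"claw":0},
    {"tx":0,"ty":0,"tz":0,"ax":0,"ay":0,"az":0,"claw":0},
  ],
)

```text
time: 39.35
position: [0.3388, -0.3143, 0.0543]
tool_rot: [0.0, 0.683, 0.73, 0.0]
force: [0.3, -0.5, -1.8]
opening: 0.0053
```

apply_moves(
  moves=[
    {"tx":0,"ty":0,"tz":1,"ax":0,"ay":0,"az":0,"claw":0},
    {"tx":0,"ty":0,"tz":1,"ax":0,"ay":0,"az":0,"claw":0},
    {"tx":0,"ty":0,"tz":0,"ax":0,"ay":0,"az":0,"claw":0},
  ],
)

```text
time: 39.65
position: [0.3388, -0.3144, 0.0538]
tool_rot: [0.0, 0.683, 0.731, -0.0]
force: [-3.5, 2.1, 11.5]
opening: 0.0057
```

apply_moves(
  moves=[
    {"tx":0,"ty":0,"tz":1,"ax":0,"ay":0,"az":0,"claw":0},
    {"tx":0,"ty":0,"tz":0,"ax":0,"ay":0,"az":0,"claw":0},
  ],
)

```text
time: 39.85
position: [0.3388, -0.3144, 0.0537]
tool_rot: [0.001, 0.683, 0.731, -0.0]
force: [-4.6, 3.3, 20.5]
opening: 0.0057
```

Contact at z 0.0538. I'll ease off, release, lift and check.

apply_moves(
  moves=[
    {"tx":0,"ty":0,"tz":-2,"ax":0,"ay":0,"az":0,"claw":0},
    {"tx":0,"ty":0,"tz":0,"ax":0,"ay":0,"az":0,"claw":0.3},
    {"tx":0,"ty":0,"tz":0,"ax":0,"ay":0,"az":0,"claw":0.4},
    {"tx":0,"ty":0,"tz":0,"ax":0,"ay":0,"az":0,"claw":0.4},
    {"tx":0,"ty":0,"tz":-15,"ax":0,"ay":0,"az":0,"claw":0.5},
    {"tx":0,"ty":0,"tz":-40,"ax":0,"ay":0,"az":0,"claw":0.5},
    {"tx":0,"ty":0,"tz":-45,"ax":0,"ay":0,"az":0,"claw":0.5},
    {"tx":-10,"ty":30,"tz":-45,"ax":0,"ay":0,"az":0,"claw":0.5},
    {"tx":-20,"ty":40,"tz":-45,"ax":0,"ay":0,"az":0,"claw":0.5},
    {"tx":-10,"ty":30,"tz":-35,"ax":0,"ay":0,"az":0,"claw":0.5},
    {"tx":0,"ty":0,"tz":0,"ax":0,"ay":0,"az":0,"claw":0.5},
    {"tx":0,"ty":0,"tz":0,"ax":0,"ay":0,"az":0,"claw":0.5},
  ],
)

```text
time: 41.05
position: [0.43, -0.3431, 0.2646]
tool_rot: [0.0, 0.683, 0.731, -0.0]
force: [-1.2, 0.2, -0.9]
opening: 0.0425
```

```bash
python3 - <<'E'
from h import *
c=cam('wrist'); save(c,'w17'); plan([])
E
```

```text
now [ 0.4289 -0.3423  0.2635] yaw 3.87 tilt 0.17 t 41.1 open 0.0427
```

View pics/w17.png

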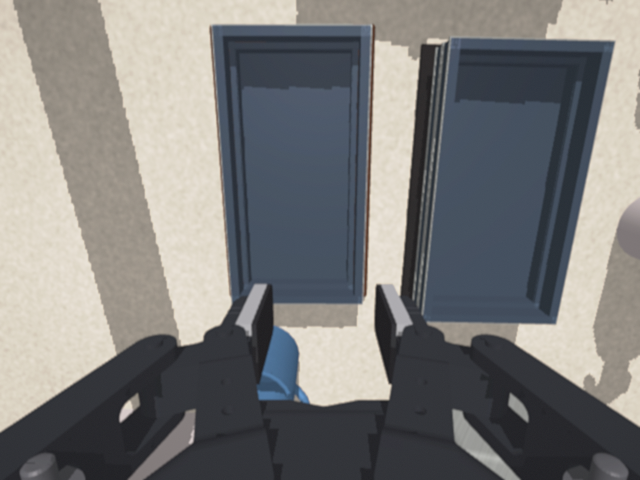

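The tray stands on the board, with corners at (211,26), (374,25), (232,304) and (364,303); slivers of the board show on both long sides.

```bash
python3 - <<'E'
from h import *
w=load('w17')
def rep(nm,pts,z):
    X=np.array([onz(w,*p,z) for p in pts]); a=X[0]-X[2]; b=X[1]-X[3]; dx=X[1]-X[0]; dx2=X[3]-X[2]
    ang=lambda v:np.degrees(np.arctan2(-v[0],v[1])).round(2)
    print(nm,X.mean(0).round(4),'len',[round(np.linalg.norm(v)*1000,1) for v in (a,b,dx,dx2)],'yaw',ang(a),ang(b),[np.degrees(np.arctan2(v[1],v[0])).round(2) for v in (dx,dx2)])
im=cv2.cvtColor(w['pixels'][10:320,195:390],cv2.COLOR_RGB2BGR); cv2.imwrite('pics/w17z.png',cv2.resize(im[:110],None,fx=4,fy=4)); cv2.imwrite('pics/w17y.png',cv2.resize(im[230:310],None,fx=4,fy=4))
rep('tray',[(212,26),(373,25.5),(232,304),(364,303)],.05)
rep('st',[(450,38.5),(612,42),(424,321),(556,323.5)],.062)
E
```

```text
tray [ 0.4029 -0.3112  0.05  ] len [np.float64(251.5), np.float64(250.8), np.float64(133.8), np.float64(133.7)] yaw 3.92 3.91 [np.float64(4.09), np.float64(4.41)]
st [ 0.5957 -0.3122  0.062 ] len [np.float64(251.9), np.float64(252.1), np.float64(131.4), np.float64(131.2)] yaw 3.33 3.29 [np.float64(2.82), np.float64(2.75)]
```

View pics/w17z.png

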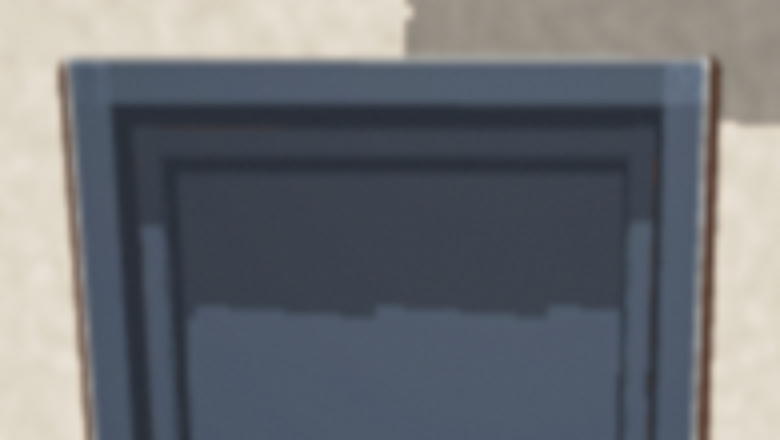

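View pics/w17y.png

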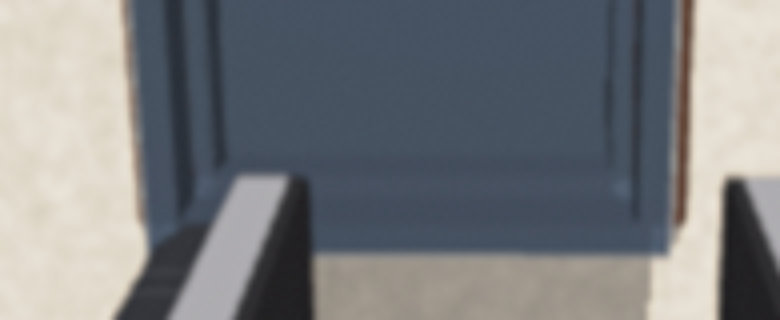

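```bash
python3 - <<'E'
from h import *
w=load('w17')
A=onz(w,229.5,295,.012);B=onz(w,366.5,296,.012);print(A,B,(A+B)/2)
a=np.radians(3.95); e=np.array([-np.sin(a),np.cos(a),0])
print('board centre from -y edge',(A+B)/2+.1375*e, np.linalg.norm(A-B))
# expected pixel of board edges if centre (.401,-.3108)
for c in ((.401,-.3108),(.403,-.3112)):
    ex=np.array([np.cos(a),np.sin(a),0]);C=np.array([c[0],c[1],.012])
    print([proj(w,C+sx*.0775*ex+sy*.1375*e).round(1) for sx in(-1,1) for sy in (-1,1)])
E
```

```text
[ 0.33274877 -0.44944724  0.012     ] [ 0.4858526  -0.44011566  0.012     ] [ 0.40930068 -0.44478145  0.012     ]
board centre from -y edge [ 0.39982887 -0.30760808  0.012     ] 0.15338794362012542
[array([229.9, 298.2]), array([209.5,  23.3]), array([368. , 298.2]), array([377.5,  23.2])]
[array([231.6, 298.6]), array([211.7,  23.9]), array([369.7, 298.6]), array([379.6,  23.8])]
```

The tray is within about 2 mm of the board's middle and square to it. Next I'll look at the landing board.

```bash
python3 - <<'E'
from h import *
plan([(.455,-.06,.22,-6.8,9)])
E
```

```text
now [ 0.4289 -0.3423  0.2635] yaw 3.87 tilt 0.17 t 41.1 open 0.0427
[{tx: 31, ty: 5, tz: 5, az: 1.2}, {tx: 31, ty: 4, tz: 5, az: 1.2}, {tx: 32, ty: 4, tz: 4, az: 1.2}, {tx: 31, ty: 3, tz: 5, az: 1.1}, {tx: 31, ty: 3, tz: 5, az: 1.2}, {tx: 32, ty: 1, tz: 5, az: 1.2}, {tx: 31, ty: 2, tz: 5, az: 1.2}, {tx: 32, tz: 5, az: 1.2}, {tx: 31, tz: 4, az: 1.2}] end [ 0.4552 -0.0603  0.2205] -6.8
```

apply_moves(
  moves=[
    {"tx":31,"ty":5,"tz":5,"ax":0,"ay":0,"az":1.2,"claw":1},
    {"tx":31,"ty":4,"tz":5,"ax":0,"ay":0,"az":1.2,"claw":1},
    {"tx":32,"ty":4,"tz":4,"ax":0,"ay":0,"az":1.2,"claw":1},
    {"tx":31,"ty":3,"tz":5,"ax":0,"ay":0,"az":1.1,"claw":1},
    {"tx":31,"ty":3,"tz":5,"ax":0,"ay":0,"az":1.2,"claw":1},
    {"tx":32,"ty":2,"tz":5,"ax":0,"ay":0,"az":1.2,"claw":1},
    {"tx":31,"ty":2,"tz":5,"ax":0,"ay":0,"az":1.2,"claw":1},
    {"tx":32,"ty":0,"tz":5,"ax":0,"ay":0,"az":1.2,"claw":1},
    {"tx":31,"ty":0,"tz":4,"ax":0,"ay":0,"az":1.2,"claw":1},
    {"tx":0,"ty":0,"tz":0,"ax":0,"ay":0,"az":0,"claw":1},
    {"tx":0,"ty":0,"tz":0,"ax":0,"ay":0,"az":0,"claw":1},
    {"tx":0,"ty":0,"tz":0,"ax":0,"ay":0,"az":0,"claw":1},
  ],
)

```text
time: 42.3
position: [0.4562, -0.0618, 0.2211]
tool_rot: [-0.0, 0.748, 0.663, -0.001]
force: [0.2, -0.7, 0.2]
opening: 0.0856
```

```bash
python3 - <<'E'
from h import *
c=cam('wrist'); save(c,'w18'); plan([])
for z in (.065,.068): wafers(c,z,lo=(0,60,10),hi=(15,255,80))
s=cam('scene'); save(s,'s18'); print('scene'); wafers(s,.065,lo=(0,60,10),hi=(15,255,60))
E
```

```text
now [ 0.4565 -0.062   0.2213] yaw -6.91 tilt 0.05 t 42.35 open 0.0854
px [283. 157.] xy 441.9 -5.4 size 63.1 53.0 longdir 83.5
px [361.  57.] xy 495.6 63.5 size 60.0 52.6 longdir 83.7
px [283. 157.] xy 442.1 -5.3 size 62.4 52.4 longdir 83.5
px [361.  57.] xy 495.2 62.9 size 59.4 52.0 longdir 83.7
scene
```

View pics/w18.png

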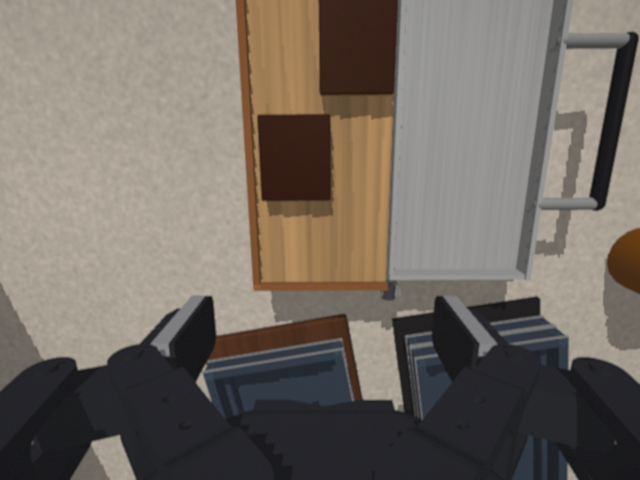

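Wafer A is at about (361,45) and wafer B at (295,157). Both are flat, chocolate up and clear of the lips. A goes first.

```bash
python3 - <<'E'
from h import *
plan([(.4957,.0655,.12,-6.7,5)])
E
```

```text
now [ 0.4567 -0.0621  0.2215] yaw -6.93 tilt 0.03 t 42.4 open 0.0856
[{tx: 26, ty: 5, tz: 20}, {tx: 27, ty: 4, tz: 21, az: -0.1}, {tx: 26, ty: 5, tz: 20}, {tx: 26, ty: 5, tz: 20, az: -0.1}, {tx: 26, ty: 4, tz: 20}] end [0.4952 0.0653 0.1205] -6.7
```

apply_moves(
  moves=[
    {"tx":26,"ty":5,"tz":20,"ax":0,"ay":0,"az":0,"claw":1},
    {"tx":26,"ty":5,"tz":20,"ax":0,"ay":0,"az":0,"claw":1},
    {"tx":26,"ty":5,"tz":20,"ax":0,"ay":0,"az":0,"claw":1},
    {"tx":26,"ty":4,"tz":20,"ax":0,"ay":0,"az":0,"claw":1},
    {"tx":26,"ty":4,"tz":20,"ax":0,"ay":0,"az":0,"claw":1},
    {"tx":0,"ty":0,"tz":0,"ax":0,"ay":0,"az":0,"claw":1},
    {"tx":0,"ty":0,"tz":0,"ax":0,"ay":0,"az":0,"claw":1},
    {"tx":0,"ty":0,"tz":0,"ax":0,"ay":0,"az":0,"claw":1},
  ],
)

```text
time: 43.2
position: [0.4958, 0.0641, 0.1224]
tool_rot: [0.001, 0.748, 0.663, 0.0]
force: [-1.0, 0.3, 0.9]
opening: 0.0854
```

```bash
python3 - <<'E'
from h import *
c=cam('wrist'); save(c,'w19'); 
wafers(c,.065,lo=(0,60,10),hi=(15,255,80))
plan([(.4957,.0655,.0715,-6.7,4)])
E
```

```text
px [231. 384.] xy 443.8 8.1 size 58.3 56.3 longdir 87.9
px [317. 275.] xy 496.3 66.4 size 63.7 53.3 longdir 83.4
now [0.4959 0.0641 0.1226] yaw -6.92 tilt 0.09 t 43.25 open 0.0852
[{tz: 13, az: -0.1}, {tx: 1, tz: 13}, {tz: 12, az: -0.1}, {tz: 13}] end [0.496  0.0651 0.0716] -6.7
```

View pics/w19.png

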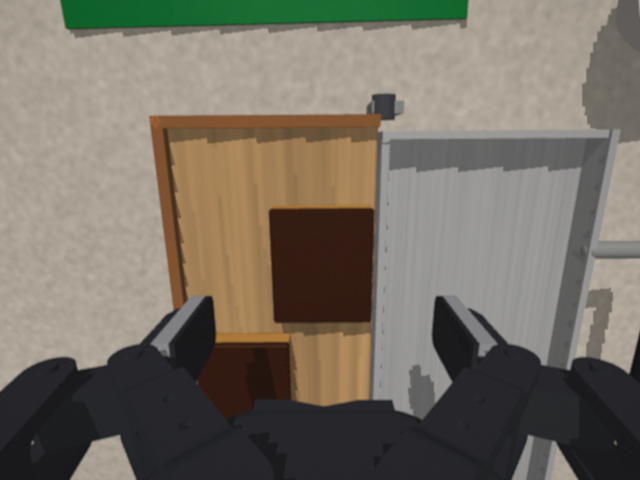

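apply_moves(
  moves=[
    {"tx":1,"ty":0,"tz":13,"ax":0,"ay":0,"az":-0.1,"claw":1},
    {"tx":1,"ty":0,"tz":13,"ax":0,"ay":0,"az":0,"claw":1},
    {"tx":0,"ty":0,"tz":13,"ax":0,"ay":0,"az":0,"claw":1},
    {"tx":0,"ty":0,"tz":11,"ax":0,"ay":0,"az":0,"claw":1},
    {"tx":0,"ty":0,"tz":0,"ax":0,"ay":0,"az":0,"claw":0.55},
    {"tx":0,"ty":0,"tz":0,"ax":0,"ay":0,"az":0,"claw":0.55},
    {"tx":0,"ty":0,"tz":0,"ax":0,"ay":0,"az":0,"claw":0.55},
    {"tx":0,"ty":0,"tz":0,"ax":0,"ay":0,"az":0,"claw":0.55},
    {"tx":0,"ty":0,"tz":-10,"ax":0,"ay":0,"az":0,"claw":0.55},
    {"tx":0,"ty":0,"tz":-30,"ax":0,"ay":0,"az":0,"claw":0.55},
    {"tx":0,"ty":0,"tz":-30,"ax":0,"ay":0,"az":0,"claw":0.55},
  ],
  force=40,
)

```text
time: 44.35
position: [0.495, 0.0674, 0.1427]
tool_rot: [-0.001, 0.747, 0.664, -0.001]
force: [1.0, -0.1, -1.4]
opening: 0.0526
```

```bash
cat >> h.py <<'E'
TC=np.array([.4025,-.311]); TA=np.radians(3.95)
def tray(x,y): return TC+x*np.array([np.cos(TA),np.sin(TA)])+y*np.array([-np.sin(TA),np.cos(TA)])
E
python3 - <<'E'
from h import *
a=tray(0,.056); print(a)
plan([(a[0],a[1],.145,-86,12)])
E
```

```text
[ 0.39864239 -0.25513303]
now [0.495  0.0674 0.1427] yaw -6.74 tilt 0.09 t 44.35 open 0.0526
[{tx: -28, ty: -5, az: 6.6}, {tx: -28, ty: -1, az: 6.6}, {tx: -28, ty: 1, tz: -1, az: 6.6}, {tx: -27, ty: 5, az: 6.6}, {tx: -27, ty: 8, az: 6.6}, {tx: -26, ty: 11, az: 6.6}, {tx: -24, ty: 14, az: 6.6}, {tx: -23, ty: 16, tz: -1, az: 6.6}, {tx: -21, ty: 20, az: 6.6}, {tx: -18, ty: 21, az: 6.7}, {tx: -15, ty: 23, az: 6.6}, {tx: -13, ty: 25, az: 6.6}] end [ 0.3988 -0.255   0.1447] -86.0
```

apply_moves(
  moves=[
    {"tx":-28,"ty":-5,"tz":0,"ax":0,"ay":0,"az":6.6,"claw":0.55},
    {"tx":-28,"ty":-1,"tz":0,"ax":0,"ay":0,"az":6.6,"claw":0.55},
    {"tx":-28,"ty":1,"tz":0,"ax":0,"ay":0,"az":6.6,"claw":0.55},
    {"tx":-27,"ty":5,"tz":0,"ax":0,"ay":0,"az":6.6,"claw":0.55},
    {"tx":-27,"ty":8,"tz":0,"ax":0,"ay":0,"az":6.6,"claw":0.55},
    {"tx":-26,"ty":11,"tz":0,"ax":0,"ay":0,"az":6.6,"claw":0.55},
    {"tx":-24,"ty":14,"tz":0,"ax":0,"ay":0,"az":6.6,"claw":0.55},
    {"tx":-23,"ty":16,"tz":0,"ax":0,"ay":0,"az":6.6,"claw":0.55},
    {"tx":-21,"ty":20,"tz":0,"ax":0,"ay":0,"az":6.6,"claw":0.55},
    {"tx":-18,"ty":21,"tz":0,"ax":0,"ay":0,"az":6.7,"claw":0.55},
    {"tx":-15,"ty":23,"tz":0,"ax":0,"ay":0,"az":6.6,"claw":0.55},
    {"tx":-13,"ty":25,"tz":0,"ax":0,"ay":0,"az":6.6,"claw":0.55},
  ],
)

```text
time: 45.55
position: [0.3991, -0.2561, 0.1426]
tool_rot: [0.0, 0.999, 0.032, 0.0]
force: [1.1, 0.4, 0.3]
opening: 0.0526
```

apply_moves(
  moves=[
    {"tx":0,"ty":0,"tz":15,"ax":0,"ay":0,"az":0,"claw":0.55},
    {"tx":0,"ty":0,"tz":15,"ax":0,"ay":0,"az":0,"claw":0.55},
    {"tx":0,"ty":0,"tz":0,"ax":0,"ay":0,"az":0,"claw":0.55},
    {"tx":0,"ty":0,"tz":0,"ax":0,"ay":0,"az":0,"claw":0.55},
  ],
)

```text
time: 45.95
position: [0.3995, -0.255, 0.1122]
tool_rot: [-0.0, 0.999, 0.035, 0.0]
force: [-0.5, 0.9, 0.1]
opening: 0.0529
```

```bash
python3 - <<'E'
from h import *
c=cam('wrist'); save(c,'w20'); a=tray(0,.056)
plan([(a[0],a[1],.042,-86,6)])
E
```

```text
now [ 0.3998 -0.2552  0.1125] yaw -86.03 tilt 0.07 t 46.0 open 0.0528
[{tz: 12}, {tz: 12}, {tx: -1, tz: 11}, {tz: 12}, {tz: 12}, {tz: 12}] end [ 0.3988 -0.2553  0.0415] -86.0
```

View pics/w20.png

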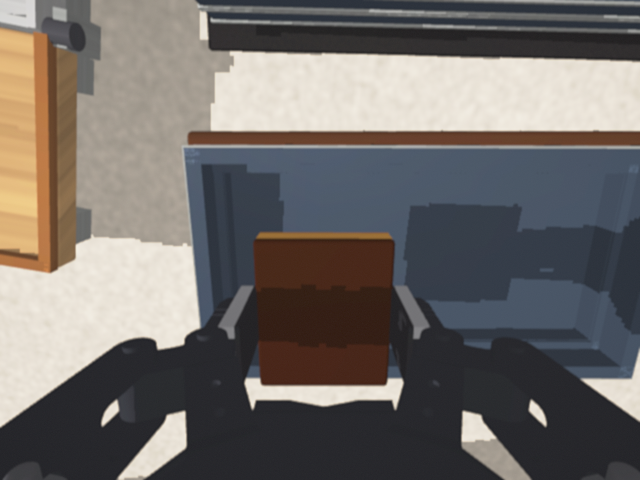

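apply_moves(
  moves=[
    {"tx":0,"ty":0,"tz":13,"ax":0,"ay":0,"az":0,"claw":0.55},
    {"tx":0,"ty":0,"tz":13,"ax":0,"ay":0,"az":0,"claw":0.55},
    {"tx":0,"ty":0,"tz":13,"ax":0,"ay":0,"az":0,"claw":0.55},
    {"tx":0,"ty":0,"tz":13,"ax":0,"ay":0,"az":0,"claw":0.55},
    {"tx":0,"ty":0,"tz":12,"ax":0,"ay":0,"az":0,"claw":0.55},
    {"tx":0,"ty":0,"tz":7,"ax":0,"ay":0,"az":0,"claw":0.55},
    {"tx":0,"ty":0,"tz":0,"ax":0,"ay":0,"az":0,"claw":0.55},
    {"tx":0,"ty":0,"tz":1,"ax":0,"ay":0,"az":0,"claw":0.55},
    {"tx":0,"ty":0,"tz":0,"ax":0,"ay":0,"az":0,"claw":0.55},
  ],
)

```text
time: 46.9
position: [0.3998, -0.2554, 0.0403]
tool_rot: [0.0, 0.999, 0.035, 0.001]
force: [0.2, -0.2, -0.1]
opening: 0.0527
```

apply_moves(
  moves=[
    {"tx":0,"ty":0,"tz":1,"ax":0,"ay":0,"az":0,"claw":0.55},
    {"tx":0,"ty":0,"tz":1,"ax":0,"ay":0,"az":0,"claw":0.55},
    {"tx":0,"ty":0,"tz":0,"ax":0,"ay":0,"az":0,"claw":0.55},
  ],
)

```text
time: 47.2
position: [0.3997, -0.2553, 0.0386]
tool_rot: [0.0, 0.999, 0.034, 0.0]
force: [-0.5, 1.5, 6.2]
opening: 0.0525
```

apply_moves(
  moves=[
    {"tx":0,"ty":0,"tz":0,"ax":0,"ay":0,"az":0,"claw":0.78},
    {"tx":0,"ty":0,"tz":0,"ax":0,"ay":0,"az":0,"claw":0.78},
    {"tx":0,"ty":0,"tz":0,"ax":0,"ay":0,"az":0,"claw":0.78},
    {"tx":0,"ty":0,"tz":-20,"ax":0,"ay":0,"az":0,"claw":0.78},
    {"tx":0,"ty":0,"tz":-40,"ax":0,"ay":0,"az":0,"claw":0.78},
    {"tx":0,"ty":0,"tz":-40,"ax":0,"ay":0,"az":0,"claw":0.78},
  ],
)

```text
time: 47.8
position: [0.3988, -0.2545, 0.1381]
tool_rot: [-0.001, 0.999, 0.034, -0.001]
force: [0.1, -0.4, 0.6]
opening: 0.0669
```

```bash
python3 - <<'E'
from h import *
c=cam('wrist'); save(c,'w21')
plan([(.442,-.0054,.13,-96.6,9)])
E
```

```text
now [ 0.4022 -0.2574  0.1446] yaw -86.04 tilt 0.61 t 47.85 open 0.0665
[{tx: 6, ty: -28, tz: 2, az: 1.2}, {tx: 6, ty: -27, tz: 1, az: 1.1}, {tx: 5, ty: -28, tz: 2, az: 1.2}, {tx: 5, ty: -28, tz: 2, az: 1.2}, {tx: 4, ty: -28, tz: 1, az: 1.2}, {tx: 3, ty: -28, tz: 2, az: 1.1}, {tx: 3, ty: -29, tz: 1, az: 1.2}, {tx: 3, ty: -28, tz: 2, az: 1.2}, {tx: 1, ty: -28, tz: 2, az: 1.2}] end [ 0.4415 -0.0055  0.1296] -96.6
```

View pics/w21.png

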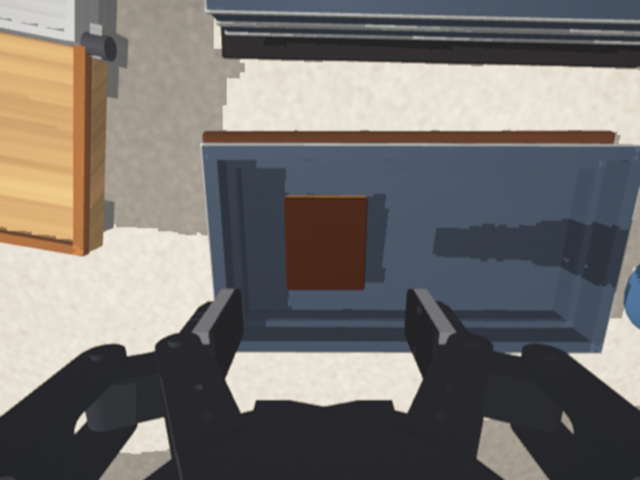

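Wafer A lies flat in the tray, chocolate up, at (326,243). Now B.

apply_moves(
  moves=[
    {"tx":6,"ty":-28,"tz":1,"ax":0,"ay":0,"az":1.2,"claw":1},
    {"tx":6,"ty":-28,"tz":1,"ax":0,"ay":0,"az":1.1,"claw":1},
    {"tx":5,"ty":-28,"tz":1,"ax":0,"ay":0,"az":1.2,"claw":1},
    {"tx":5,"ty":-28,"tz":1,"ax":0,"ay":0,"az":1.2,"claw":1},
    {"tx":5,"ty":-28,"tz":1,"ax":0,"ay":0,"az":1.2,"claw":1},
    {"tx":4,"ty":-28,"tz":1,"ax":0,"ay":0,"az":1.1,"claw":1},
    {"tx":3,"ty":-28,"tz":1,"ax":0,"ay":0,"az":1.2,"claw":1},
    {"tx":3,"ty":-28,"tz":1,"ax":0,"ay":0,"az":1.2,"claw":1},
    {"tx":2,"ty":-28,"tz":1,"ax":0,"ay":0,"az":1.2,"claw":1},
    {"tx":0,"ty":0,"tz":0,"ax":0,"ay":0,"az":0,"claw":1},
    {"tx":0,"ty":0,"tz":0,"ax":0,"ay":0,"az":0,"claw":1},
    {"tx":0,"ty":0,"tz":0,"ax":0,"ay":0,"az":0,"claw":1},
  ],
)

```text
time: 49.05
position: [0.4415, -0.004, 0.1286]
tool_rot: [0.0, 0.998, -0.058, -0.0]
force: [0.4, -1.0, 0.4]
opening: 0.0855
```

```bash
python3 - <<'E'
from h import *
c=cam('wrist'); save(c,'w22')
wafers(c,.065,lo=(0,60,10),hi=(15,255,80))
plan([(.442,-.0054,.0725,-96.6,5)])
E
```

```text
now [ 0.4415 -0.0042  0.1287] yaw -96.69 tilt 0.02 t 49.1 open 0.0855
[{tz: 11}, {tz: 11}, {ty: 1, tz: 12, az: -0.1}, {tx: 1, tz: 11}, {tz: 11}] end [ 0.4424 -0.0053  0.0727] -96.6
```

View pics/w22.png

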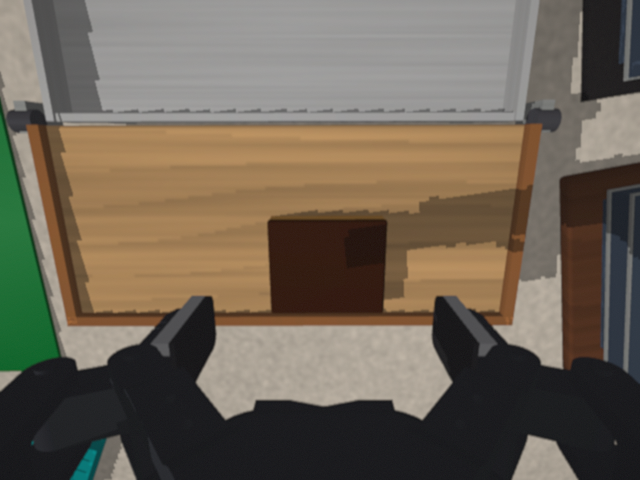

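```bash
python3 - <<'E'
from h import *
w=load('w22'); X=np.array([onz(w,*p,.065) for p in ((268,219),(386,219),(272,313),(384,313))]); print(X.mean(0),X)
x,y=X.mean(0)[:2]
plan([(x,y,.0725,-96.7,5)])
E
```

```text
[ 0.44200749 -0.00577825  0.065     ] [[ 0.47252012  0.02223455  0.065     ]
 [ 0.46536222 -0.03933765  0.065     ]
 [ 0.4187324   0.02839716  0.065     ]
 [ 0.41141523 -0.03440707  0.065     ]]
now [ 0.4415 -0.0042  0.1287] yaw -96.69 tilt 0.02 t 49.1 open 0.0855
[{tz: 11}, {ty: 1, tz: 11}, {tz: 12}, {tx: 1, tz: 11}, {ty: 1, tz: 11}] end [ 0.4423 -0.0063  0.0727] -96.7
```

apply_moves(
  moves=[
    {"tx":0,"ty":1,"tz":12,"ax":0,"ay":0,"az":0,"claw":1},
    {"tx":1,"ty":1,"tz":12,"ax":0,"ay":0,"az":0,"claw":1},
    {"tx":0,"ty":0,"tz":12,"ax":0,"ay":0,"az":0,"claw":1},
    {"tx":0,"ty":0,"tz":11,"ax":0,"ay":0,"az":0,"claw":1},
    {"tx":0,"ty":0,"tz":9,"ax":0,"ay":0,"az":0,"claw":1},
    {"tx":0,"ty":0,"tz":0,"ax":0,"ay":0,"az":0,"claw":0.66},
    {"tx":0,"ty":0,"tz":0,"ax":0,"ay":0,"az":0,"claw":0.66},
    {"tx":0,"ty":0,"tz":0,"ax":0,"ay":0,"az":0,"claw":0.66},
    {"tx":0,"ty":0,"tz":0,"ax":0,"ay":0,"az":0,"claw":0.66},
    {"tx":0,"ty":0,"tz":-10,"ax":0,"ay":0,"az":0,"claw":0.66},
    {"tx":0,"ty":0,"tz":-30,"ax":0,"ay":0,"az":0,"claw":0.66},
    {"tx":0,"ty":0,"tz":-30,"ax":0,"ay":0,"az":0,"claw":0.66},
  ],
  force=40,
)

```text
time: 50.3
position: [0.4419, -0.0053, 0.1439]
tool_rot: [-0.0, 0.998, -0.058, -0.001]
force: [1.7, 0.5, -0.5]
opening: 0.0623
```

```bash
python3 - <<'E'
from h import *
a=tray(0,-.054); print(a)
plan([(a[0],a[1],.143,-86,12)])
E
```

```text
[ 0.40621984 -0.36487173]
now [ 0.4419 -0.0053  0.1439] yaw -96.64 tilt 0.06 t 50.3 open 0.0623
[{tx: 1, ty: 30, az: -0.9}, {ty: 30, az: -0.9}, {tx: -1, ty: 30, az: -0.9}, {tx: -1, ty: 30, az: -0.8}, {tx: -1, ty: 30, az: -0.9}, {tx: -2, ty: 31, az: -0.9}, {tx: -2, ty: 30, tz: 1, az: -0.9}, {tx: -3, ty: 30, az: -0.9}, {tx: -3, ty: 29, az: -0.9}, {tx: -4, ty: 30, az: -0.9}, {tx: -4, ty: 30, az: -0.9}, {tx: -5, ty: 30, az: -0.8}] end [ 0.4058 -0.3649  0.1429] -86.0
```

apply_moves(
  moves=[
    {"tx":1,"ty":30,"tz":0,"ax":0,"ay":0,"az":-0.9,"claw":0.66},
    {"tx":0,"ty":30,"tz":0,"ax":0,"ay":0,"az":-0.9,"claw":0.66},
    {"tx":-1,"ty":30,"tz":0,"ax":0,"ay":0,"az":-0.9,"claw":0.66},
    {"tx":-1,"ty":30,"tz":0,"ax":0,"ay":0,"az":-0.8,"claw":0.66},
    {"tx":-1,"ty":30,"tz":0,"ax":0,"ay":0,"az":-0.9,"claw":0.66},
    {"tx":-2,"ty":30,"tz":0,"ax":0,"ay":0,"az":-0.9,"claw":0.66},
    {"tx":-2,"ty":30,"tz":0,"ax":0,"ay":0,"az":-0.9,"claw":0.66},
    {"tx":-3,"ty":30,"tz":0,"ax":0,"ay":0,"az":-0.9,"claw":0.66},
    {"tx":-3,"ty":29,"tz":0,"ax":0,"ay":0,"az":-0.9,"claw":0.66},
    {"tx":-4,"ty":30,"tz":0,"ax":0,"ay":0,"az":-0.9,"claw":0.66},
    {"tx":-4,"ty":30,"tz":0,"ax":0,"ay":0,"az":-0.9,"claw":0.66},
    {"tx":-5,"ty":29,"tz":0,"ax":0,"ay":0,"az":-0.8,"claw":0.66},
  ],
)

```text
time: 51.5
position: [0.4062, -0.3644, 0.1437]
tool_rot: [0.0, 0.999, 0.035, 0.0]
force: [1.3, -0.2, -0.4]
opening: 0.0624
```

apply_moves(
  moves=[
    {"tx":0,"ty":0,"tz":15,"ax":0,"ay":0,"az":0,"claw":0.66},
    {"tx":0,"ty":0,"tz":15,"ax":0,"ay":0,"az":0,"claw":0.66},
    {"tx":0,"ty":0,"tz":0,"ax":0,"ay":0,"az":0,"claw":0.66},
    {"tx":0,"ty":0,"tz":0,"ax":0,"ay":0,"az":0,"claw":0.66},
  ],
)

```text
time: 51.9
position: [0.4063, -0.363, 0.1133]
tool_rot: [0.0, 0.999, 0.035, 0.0]
force: [0.5, 0.1, -0.4]
opening: 0.0626
```

```bash
python3 - <<'E'
from h import *
c=cam('wrist'); save(c,'w23'); a=tray(0,-.053)
plan([(a[0],a[1],.042,-86,6)])
E
```

```text
now [ 0.4066 -0.3632  0.1137] yaw -86.03 tilt 0.08 t 51.95 open 0.0622
[{tz: 12}, {tz: 12}, {tz: 12}, {tz: 12}, {tz: 12}, {tx: -1, ty: 1, tz: 12}] end [ 0.4057 -0.3643  0.0417] -86.0
```

View pics/w23.png

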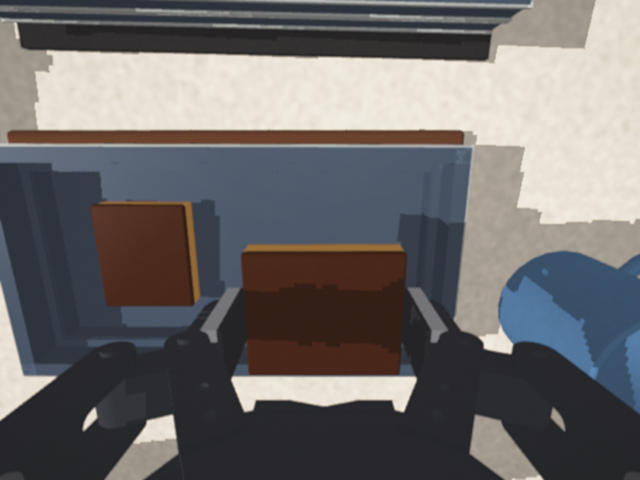

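apply_moves(
  moves=[
    {"tx":0,"ty":0,"tz":13,"ax":0,"ay":0,"az":0,"claw":0.66},
    {"tx":0,"ty":0,"tz":13,"ax":0,"ay":0,"az":0,"claw":0.66},
    {"tx":0,"ty":0,"tz":13,"ax":0,"ay":0,"az":0,"claw":0.66},
    {"tx":0,"ty":0,"tz":13,"ax":0,"ay":0,"az":0,"claw":0.66},
    {"tx":0,"ty":0,"tz":13,"ax":0,"ay":0,"az":0,"claw":0.66},
    {"tx":0,"ty":0,"tz":7,"ax":0,"ay":0,"az":0,"claw":0.66},
    {"tx":0,"ty":0,"tz":0,"ax":0,"ay":0,"az":0,"claw":0.66},
    {"tx":0,"ty":0,"tz":1,"ax":0,"ay":0,"az":0,"claw":0.66},
    {"tx":0,"ty":0,"tz":0,"ax":0,"ay":0,"az":0,"claw":0.66},
  ],
)

```text
time: 52.85
position: [0.4067, -0.3635, 0.0404]
tool_rot: [0.001, 0.999, 0.035, 0.0]
force: [-0.1, 0.4, -0.1]
opening: 0.062
```

apply_moves(
  moves=[
    {"tx":0,"ty":0,"tz":1,"ax":0,"ay":0,"az":0,"claw":0.66},
    {"tx":0,"ty":0,"tz":0,"ax":0,"ay":0,"az":0,"claw":0.66},
  ],
)

```text
time: 53.05
position: [0.4064, -0.3632, 0.039]
tool_rot: [0.0, 0.999, 0.035, 0.0]
force: [0.9, -0.5, 0.3]
opening: 0.0626
```

apply_moves(
  moves=[
    {"tx":0,"ty":0,"tz":1,"ax":0,"ay":0,"az":0,"claw":0.66},
    {"tx":0,"ty":0,"tz":0,"ax":0,"ay":0,"az":0,"claw":0.66},
    {"tx":0,"ty":0,"tz":0,"ax":0,"ay":0,"az":0,"claw":0.85},
    {"tx":0,"ty":0,"tz":0,"ax":0,"ay":0,"az":0,"claw":0.85},
    {"tx":0,"ty":0,"tz":0,"ax":0,"ay":0,"az":0,"claw":0.85},
    {"tx":0,"ty":0,"tz":-15,"ax":0,"ay":0,"az":0,"claw":0.85},
    {"tx":0,"ty":0,"tz":-40,"ax":0,"ay":0,"az":0,"claw":0.85},
    {"tx":0,"ty":0,"tz":-40,"ax":0,"ay":0,"az":0,"claw":0.85},
    {"tx":0,"ty":0,"tz":-40,"ax":0,"ay":0,"az":0,"claw":0.85},
    {"tx":0,"ty":0,"tz":-40,"ax":0,"ay":0,"az":0,"claw":0.85},
  ],
)

```text
time: 54.05
position: [0.406, -0.3628, 0.214]
tool_rot: [-0.0, 0.999, 0.034, -0.0]
force: [0.9, -1.1, 1.6]
opening: 0.0726
```

apply_moves(
  moves=[
    {"tx":-20,"ty":-40,"tz":-20,"ax":0,"ay":0,"az":0,"claw":0.85},
    {"tx":-20,"ty":-40,"tz":-20,"ax":0,"ay":0,"az":0,"claw":0.85},
    {"tx":0,"ty":-40,"tz":0,"ax":0,"ay":0,"az":0,"claw":0.85},
    {"tx":0,"ty":-40,"tz":0,"ax":0,"ay":0,"az":0,"claw":0.85},
    {"tx":0,"ty":-30,"tz":0,"ax":0,"ay":0,"az":0,"claw":0.85},
    {"tx":0,"ty":0,"tz":0,"ax":0,"ay":0,"az":0,"claw":0.85},
    {"tx":0,"ty":0,"tz":0,"ax":0,"ay":0,"az":0,"claw":0.85},
    {"tx":0,"ty":0,"tz":0,"ax":0,"ay":0,"az":0,"claw":0.85},
  ],
)

```text
time: 54.85
position: [0.3536, -0.1772, 0.2528]
tool_rot: [0.0, 0.999, 0.034, 0.0]
force: [-0.3, -1.0, -0.4]
opening: 0.0727
```

```bash
python3 - <<'E'
from h import *
for n in ('scene','side','wrist'):
    c=cam(n); save(c,n+'24')
plan([])
c=load('side24');im=cv2.cvtColor(c['pixels'][150:420,250:490],cv2.COLOR_RGB2BGR); cv2.imwrite('pics/d24z.png',cv2.resize(im,None,fx=2.2,fy=2.2))
E
```

```text
now [ 0.3535 -0.1773  0.2525] yaw -86.12 tilt 0.02 t 55.0 open 0.0731
```

View pics/scene24.png

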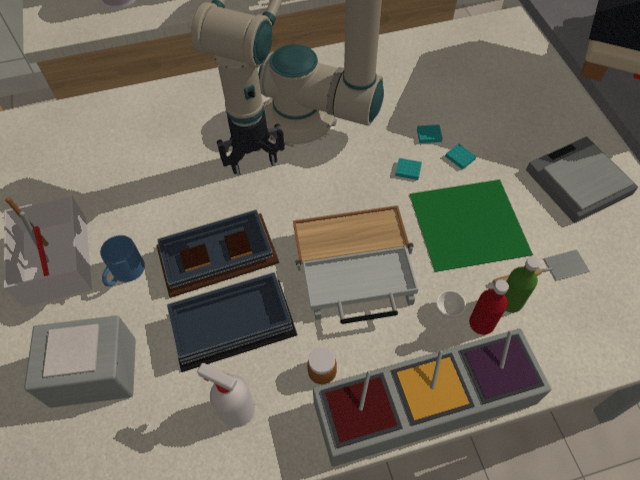

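View pics/d24z.png

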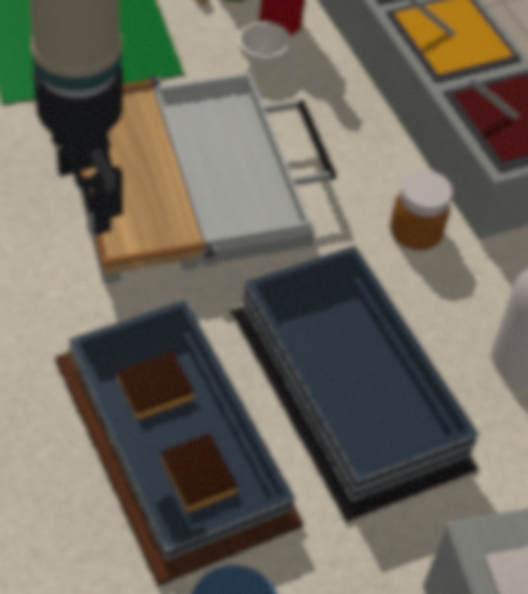

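View pics/wrist24.png

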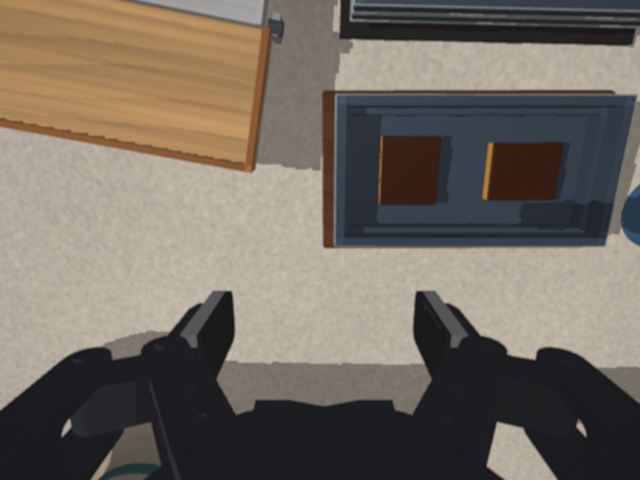

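Both wafers are flat in the tray with the chocolate up, at wrist pixels (410,170) and (524,171). The pan is down and everything else is in place. One last check of tray centring, pan level and the two remaining trays.

```bash
python3 - <<'E'
from h import *
w=load('wrist24')
X=np.array([onz(w,*p,.05) for p in ((335,95.5),(634,96),(605,246.5),(334,246.5))]); print('tray',X.mean(0).round(4), np.degrees(np.arctan2((X[0]-X[1])[0]*-1,(X[0]-X[1])[1])).round(2),[np.linalg.norm(X[i]-X[(i+1)%4]).round(4) for i in range(4)])
Y=np.array([onz(w,*p,.012) for p in ((323,91.5),(323.5,247))]); e=np.array([-np.sin(TA),np.cos(TA),0]); print('board from +y edge',(Y.mean(0)-.1375*e).round(4),np.linalg.norm(Y[0]-Y[1]))
s=load('scene24');d=load('side24')
# bar height: scene ends (342,321),(397,315); side z -> 250+u/2.2,150+v/2.2
print(tri(s,(342,320.5),d,(250+332/2.2,150+176/2.2)),tri(s,(397,315),d,(250+303/2.2,150+104/2.2)))
E
```

```text
tray [ 0.4009 -0.31    0.05  ] 3.83 [np.float64(0.2511), np.float64(0.1317), np.float64(0.2534), np.float64(0.132)]
board from +y edge [ 0.3992 -0.3115  0.012 ] 0.15140350656678292
(array([ 0.68060228, -0.07215056,  0.04918574]), np.float64(0.0009777590538404273)) (array([0.69997144, 0.05172499, 0.04323285]), np.float64(0.0002968603885845213))
```

The tray is within 2 mm of the board's centre and square to it. The bar is at about 5 cm, so the pan is down. Handing in.

```bash
python3 - <<'E'
from h import *
print(ctrl.hand_in()); o=ctrl.observe(); print(o['time'])
E
```

```text
the job is handed in; nothing more can be done
None
the job is handed in; nothing more can be done
```

I finished the job and handed it in at about 55 s. Only two wafers were present, and both are now in the serving tray, flat and chocolate side up.

- **Pan:** I lowered it by its bar and laid both wafers in it. I swung it to its end stop, where both toppled chocolate side up onto the landing board, and then swung it back down.
- **Tray:** I lifted only the top tray off the stack and set it on the serving board, then moved both wafers into it.

My last checks before handing in:

- **Centring:** the tray measured within about 2 mm of the board's middle. Its yaw of 3.8° to 4.0° matched the board's (about 3.9°). My estimates of the board's centre differed by 2–4 mm between views.
- **Pan down:** two-view bar heights were 43 mm and 49 mm at its two ends, against the 50 mm stated. The 43 mm reading is probably a pixel-picking error, because the swing back ended against the lower stop.
- **Everything else:** the two lower trays, the turquoise look-alikes and the other items looked undisturbed in the pictures.

No check failed.

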